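# Deal the rusks round the breakfast dishes

### The job

Carry on dealing the breakfast from the griddle round the three dishes, one piece at a time and always in the order round dish, square dish, long dish: first a round biscuit to each, then an oblong rusk to each. The round dish already has its biscuit, so the square dish is next; go on until every dish holds one biscuit and one rusk. Lay every piece down gently, without dropping it, flat and close to the middle of its dish (the rusk may lie on the biscuit), and do not shift the dishes, the jar or the pepper mill.

Things in the scene. Friction and masses are not known exactly. Their poses are not given: they have to be found in the camera images.
- rusk1: A rusk: hard oblong toasted slab, 80 mm long (its x), 36 mm wide (its y), 20 mm thick (its z), about 25 g; origin at its centre. The three rusks are alike. Lies flat on the griddle plate at any yaw, nothing on top.
- rusk2: A rusk: hard oblong toasted slab, 80 mm long (its x), 36 mm wide (its y), 20 mm thick (its z), about 25 g; origin at its centre. The three rusks are alike. Lies flat on the griddle plate at any yaw, with biscuit2 lying on top of it.
- rusk3: A rusk: hard oblong toasted slab, 80 mm long (its x), 36 mm wide (its y), 20 mm thick (its z), about 25 g; origin at its centre. The three rusks are alike. Lies flat on the griddle plate at any yaw, nothing on top.
- biscuit1: A round hard biscuit, 60 mm across, 20 mm thick (its z), about 25 g; origin at its centre. The three are alike. It lies flat in the round dish, within 12 mm of its middle: it is already dealt.
- biscuit2: A round hard biscuit, 60 mm across, 20 mm thick (its z), about 25 g; origin at its centre. The three are alike. It lies flat on top of rusk2, nearly centred on it.
- biscuit3: A round hard biscuit, 60 mm across, 20 mm thick (its z), about 25 g; origin at its centre. The three are alike. It lies flat on the griddle plate, nothing on top.
- round_dish: Round dish, 136 mm across, 120 mm across inside the rim. The floor of the dish is 6 mm thick (its upper face 6 mm above the origin) and is ringed by a low rounded rim 8 mm wide whose top is 11 mm above the origin. Loose, 0.4 kg, of the same glazed ceramic as the other two dishes. Origin: centre of the underside; z up. 
- square_dish: Square dish, 116 mm by 116 mm, 100 mm inside the rim, sides along its x and y. The floor of the dish is 6 mm thick (its upper face 6 mm above the origin) and is ringed by a low rounded rim 8 mm wide whose top is 11 mm above the origin. Loose, 0.4 kg, of the same glazed ceramic as the other two dishes. Origin: centre of the underside; z up. 
- long_dish: Long dish with half-round ends, 150 mm long (its y) and 92 mm wide (its x), 134 mm by 76 mm inside the rim. The floor of the dish is 6 mm thick (its upper face 6 mm above the origin) and is ringed by a low rounded rim 8 mm wide whose top is 11 mm above the origin. Loose, 0.4 kg, of the same glazed ceramic as the other two dishes. Origin: centre of the underside; z up. 
- griddle: Electric griddle, fixed. Flat plate 216 mm (x) by 226 mm (y), its upper face 45 mm above the origin, rim 10 mm thick standing 8 mm above the plate all round; a black switch box with a rocker on its +y side reaches 173 mm from the origin and 58 mm up. Cold. Origin: centre of the underside, on the ledge.
- jar: Glass jar with hinged lid, 90 mm across (96 mm over the wire clasp), 140 mm tall, loose, 0.6 kg; takes one of the four places that it shares with the dishes. Origin: centre of the underside. To be left alone.
- mill: Wooden pepper mill, 52 mm across at the foot, 175 mm tall, loose, standing in the middle of the dishes and the jar. Origin: centre of the underside. To be left alone.

How it is judged:
On the way, in this order (a step that is already met when the one before it is completed fails the run):
1. the square dish holds a round biscuit, flat, at rest and let go (((horizontal distance between biscuit1 and square_dish below 0.03 m and z of biscuit1 in the frame of square_dish below 0.045 m and angle between the z axis of biscuit1 and the z axis of square_dish, either way round below 0.04 rad and linear speed of biscuit1 below 0.05 m/s and contact force between the fingers and biscuit1 below 0.05 N) or (horizontal distance between biscuit2 and square_dish below 0.03 m and z of biscuit2 in the frame of square_dish below 0.045 m and angle between the z axis of biscuit2 and the z axis of square_dish, either way round below 0.04 rad and linear speed of biscuit2 below 0.05 m/s and contact force between the fingers and biscuit2 below 0.05 N) or (horizontal distance between biscuit3 and square_dish below 0.03 m and z of biscuit3 in the frame of square_dish below 0.045 m and angle between the z axis of biscuit3 and the z axis of square_dish, either way round below 0.04 rad and linear speed of biscuit3 below 0.05 m/s and contact force between the fingers and biscuit3 below 0.05 N))), for 0.2 s.
2. the long dish holds a round biscuit, flat, at rest and let go (((horizontal distance between biscuit1 and long_dish below 0.03 m and z of biscuit1 in the frame of long_dish below 0.045 m and angle between the z axis of biscuit1 and the z axis of long_dish, either way round below 0.04 rad and linear speed of biscuit1 below 0.05 m/s and contact force between the fingers and biscuit1 below 0.05 N) or (horizontal distance between biscuit2 and long_dish below 0.03 m and z of biscuit2 in the frame of long_dish below 0.045 m and angle between the z axis of biscuit2 and the z axis of long_dish, either way round below 0.04 rad and linear speed of biscuit2 below 0.05 m/s and contact force between the fingers and biscuit2 below 0.05 N) or (horizontal distance between biscuit3 and long_dish below 0.03 m and z of biscuit3 in the frame of long_dish below 0.045 m and angle between the z axis of biscuit3 and the z axis of long_dish, either way round below 0.04 rad and linear speed of biscuit3 below 0.05 m/s and contact force between the fingers and biscuit3 below 0.05 N))), for 0.2 s.
3. the round dish holds a rusk, flat, at rest and let go (((horizontal distance between rusk1 and round_dish below 0.03 m and z of rusk1 in the frame of round_dish below 0.045 m and angle between the z axis of rusk1 and the z axis of round_dish, either way round below 0.04 rad and linear speed of rusk1 below 0.05 m/s and contact force between the fingers and rusk1 below 0.05 N) or (horizontal distance between rusk2 and round_dish below 0.03 m and z of rusk2 in the frame of round_dish below 0.045 m and angle between the z axis of rusk2 and the z axis of round_dish, either way round below 0.04 rad and linear speed of rusk2 below 0.05 m/s and contact force between the fingers and rusk2 below 0.05 N) or (horizontal distance between rusk3 and round_dish below 0.03 m and z of rusk3 in the frame of round_dish below 0.045 m and angle between the z axis of rusk3 and the z axis of round_dish, either way round below 0.04 rad and linear speed of rusk3 below 0.05 m/s and contact force between the fingers and rusk3 below 0.05 N))), for 0.2 s.
4. the square dish holds a rusk, flat, at rest and let go (((horizontal distance between rusk1 and square_dish below 0.03 m and z of rusk1 in the frame of square_dish below 0.045 m and angle between the z axis of rusk1 and the z axis of square_dish, either way round below 0.04 rad and linear speed of rusk1 below 0.05 m/s and contact force between the fingers and rusk1 below 0.05 N) or (horizontal distance between rusk2 and square_dish below 0.03 m and z of rusk2 in the frame of square_dish below 0.045 m and angle between the z axis of rusk2 and the z axis of square_dish, either way round below 0.04 rad and linear speed of rusk2 below 0.05 m/s and contact force between the fingers and rusk2 below 0.05 N) or (horizontal distance between rusk3 and square_dish below 0.03 m and z of rusk3 in the frame of square_dish below 0.045 m and angle between the z axis of rusk3 and the z axis of square_dish, either way round below 0.04 rad and linear speed of rusk3 below 0.05 m/s and contact force between the fingers and rusk3 below 0.05 N))), for 0.2 s.
5. the long dish holds a rusk, flat, at rest and let go (((horizontal distance between rusk1 and long_dish below 0.03 m and z of rusk1 in the frame of long_dish below 0.045 m and angle between the z axis of rusk1 and the z axis of long_dish, either way round below 0.04 rad and linear speed of rusk1 below 0.05 m/s and contact force between the fingers and rusk1 below 0.05 N) or (horizontal distance between rusk2 and long_dish below 0.03 m and z of rusk2 in the frame of long_dish below 0.045 m and angle between the z axis of rusk2 and the z axis of long_dish, either way round below 0.04 rad and linear speed of rusk2 below 0.05 m/s and contact force between the fingers and rusk2 below 0.05 N) or (horizontal distance between rusk3 and long_dish below 0.03 m and z of rusk3 in the frame of long_dish below 0.045 m and angle between the z axis of rusk3 and the z axis of long_dish, either way round below 0.04 rad and linear speed of rusk3 below 0.05 m/s and contact force between the fingers and rusk3 below 0.05 N))), for 0.2 s.
At the end, for the whole second after the job is handed in: Each of the three dishes holds one round biscuit and one rusk, let go and at rest: each piece's centre within 30 mm of the dish's centre seen from above and less than 45 mm above the dish's underside, and lying flat (within 0.04 rad of the dish; not leaning on the rim or on another piece) (((horizontal distance between biscuit1 and round_dish below 0.03 m and z of biscuit1 in the frame of round_dish below 0.045 m and angle between the z axis of biscuit1 and the z axis of round_dish, either way round below 0.04 rad and linear speed of biscuit1 below 0.05 m/s and contact force between the fingers and biscuit1 below 0.05 N) or (horizontal distance between biscuit2 and round_dish below 0.03 m and z of biscuit2 in the frame of round_dish below 0.045 m and angle between the z axis of biscuit2 and the z axis of round_dish, either way round below 0.04 rad and linear speed of biscuit2 below 0.05 m/s and contact force between the fingers and biscuit2 below 0.05 N) or (horizontal distance between biscuit3 and round_dish below 0.03 m and z of biscuit3 in the frame of round_dish below 0.045 m and angle between the z axis of biscuit3 and the z axis of round_dish, either way round below 0.04 rad and linear speed of biscuit3 below 0.05 m/s and contact force between the fingers and biscuit3 below 0.05 N)) and ((horizontal distance between rusk1 and round_dish below 0.03 m and z of rusk1 in the frame of round_dish below 0.045 m and angle between the z axis of rusk1 and the z axis of round_dish, either way round below 0.04 rad and linear speed of rusk1 below 0.05 m/s and contact force between the fingers and rusk1 below 0.05 N) or (horizontal distance between rusk2 and round_dish below 0.03 m and z of rusk2 in the frame of round_dish below 0.045 m and angle between the z axis of rusk2 and the z axis of round_dish, either way round below 0.04 rad and linear speed of rusk2 below 0.05 m/s and contact force between the fingers and rusk2 below 0.05 N) or (horizontal distance between rusk3 and round_dish below 0.03 m and z of rusk3 in the frame of round_dish below 0.045 m and angle between the z axis of rusk3 and the z axis of round_dish, either way round below 0.04 rad and linear speed of rusk3 below 0.05 m/s and contact force between the fingers and rusk3 below 0.05 N)) and ((horizontal distance between biscuit1 and square_dish below 0.03 m and z of biscuit1 in the frame of square_dish below 0.045 m and angle between the z axis of biscuit1 and the z axis of square_dish, either way round below 0.04 rad and linear speed of biscuit1 below 0.05 m/s and contact force between the fingers and biscuit1 below 0.05 N) or (horizontal distance between biscuit2 and square_dish below 0.03 m and z of biscuit2 in the frame of square_dish below 0.045 m and angle between the z axis of biscuit2 and the z axis of square_dish, either way round below 0.04 rad and linear speed of biscuit2 below 0.05 m/s and contact force between the fingers and biscuit2 below 0.05 N) or (horizontal distance between biscuit3 and square_dish below 0.03 m and z of biscuit3 in the frame of square_dish below 0.045 m and angle between the z axis of biscuit3 and the z axis of square_dish, either way round below 0.04 rad and linear speed of biscuit3 below 0.05 m/s and contact force between the fingers and biscuit3 below 0.05 N)) and ((horizontal distance between rusk1 and square_dish below 0.03 m and z of rusk1 in the frame of square_dish below 0.045 m and angle between the z axis of rusk1 and the z axis of square_dish, either way round below 0.04 rad and linear speed of rusk1 below 0.05 m/s and contact force between the fingers and rusk1 below 0.05 N) or (horizontal distance between rusk2 and square_dish below 0.03 m and z of rusk2 in the frame of square_dish below 0.045 m and angle between the z axis of rusk2 and the z axis of square_dish, either way round below 0.04 rad and linear speed of rusk2 below 0.05 m/s and contact force between the fingers and rusk2 below 0.05 N) or (horizontal distance between rusk3 and square_dish below 0.03 m and z of rusk3 in the frame of square_dish below 0.045 m and angle between the z axis of rusk3 and the z axis of square_dish, either way round below 0.04 rad and linear speed of rusk3 below 0.05 m/s and contact force between the fingers and rusk3 below 0.05 N)) and ((horizontal distance between biscuit1 and long_dish below 0.03 m and z of biscuit1 in the frame of long_dish below 0.045 m and angle between the z axis of biscuit1 and the z axis of long_dish, either way round below 0.04 rad and linear speed of biscuit1 below 0.05 m/s and contact force between the fingers and biscuit1 below 0.05 N) or (horizontal distance between biscuit2 and long_dish below 0.03 m and z of biscuit2 in the frame of long_dish below 0.045 m and angle between the z axis of biscuit2 and the z axis of long_dish, either way round below 0.04 rad and linear speed of biscuit2 below 0.05 m/s and contact force between the fingers and biscuit2 below 0.05 N) or (horizontal distance between biscuit3 and long_dish below 0.03 m and z of biscuit3 in the frame of long_dish below 0.045 m and angle between the z axis of biscuit3 and the z axis of long_dish, either way round below 0.04 rad and linear speed of biscuit3 below 0.05 m/s and contact force between the fingers and biscuit3 below 0.05 N)) and ((horizontal distance between rusk1 and long_dish below 0.03 m and z of rusk1 in the frame of long_dish below 0.045 m and angle between the z axis of rusk1 and the z axis of long_dish, either way round below 0.04 rad and linear speed of rusk1 below 0.05 m/s and contact force between the fingers and rusk1 below 0.05 N) or (horizontal distance between rusk2 and long_dish below 0.03 m and z of rusk2 in the frame of long_dish below 0.045 m and angle between the z axis of rusk2 and the z axis of long_dish, either way round below 0.04 rad and linear speed of rusk2 below 0.05 m/s and contact force between the fingers and rusk2 below 0.05 N) or (horizontal distance between rusk3 and long_dish below 0.03 m and z of rusk3 in the frame of long_dish below 0.045 m and angle between the z axis of rusk3 and the z axis of long_dish, either way round below 0.04 rad and linear speed of rusk3 below 0.05 m/s and contact force between the fingers and rusk3 below 0.05 N))); the robot touches nothing.
It fails at once if a dish, the jar or the mill shifted by more than 30 mm (distance of any of round_dish, square_dish, long_dish, jar, mill from where it was at the start of the episode above 0.03 m).
It fails at once if the jar or mill tipped over (angle between any of jar, mill's own z axis and vertical above 0.5 rad).
It fails at once if a piece dropped (falling or flung faster than 0.8 m/s while not held) ((linear speed of rusk1 above 0.8 m/s and contact force between the fingers and rusk1 below 0.05 N) or (linear speed of rusk2 above 0.8 m/s and contact force between the fingers and rusk2 below 0.05 N) or (linear speed of rusk3 above 0.8 m/s and contact force between the fingers and rusk3 below 0.05 N) or (linear speed of biscuit1 above 0.8 m/s and contact force between the fingers and biscuit1 below 0.05 N) or (linear speed of biscuit2 above 0.8 m/s and contact force between the fingers and biscuit2 below 0.05 N) or (linear speed of biscuit3 above 0.8 m/s and contact force between the fingers and biscuit3 below 0.05 N)).
It also fails if it takes over 72 s, if anything falls off the work surface, if the arm or the gripper's body presses on something with over 40 N, if the wrist force passes 120 N, or if a joint passes its speed limit or range.

### The arm

A 7-joint arm with a two-finger parallel gripper is mounted at the origin on the work surface. World frame = base frame: x ahead of the robot, y to its left, z up, the work surface at z = 0. Lengths are in m, angles in rad, forces in N, time in s.
With the tool pointing down it reaches from about 0.425 to 0.875 m from the base axis. Payload 4.7 kg.
Tool frame: the origin (TCP) lies at the very end of the fingers, on their centre line; the grasp point (between the pads) lies 19 mm behind it; z points along the fingers, y is the direction in which the jaws open and shut (so a half turn about z gives the same grasp; the last joint's range is limited). The gripper opens to 85 mm and grips with 20 to 120 N. Pads are 22 mm wide; open, the fingers measure 114 mm over their backs; the gripper's body (76 mm by 85 mm) begins 54 mm behind the grasp point. The pads swing forward as they close: fully open they stand 13 mm farther back than shut.
Start: joints at [-1.125, 0.321, -0.07, 1.45, 0.023, 1.371, -0.057], TCP at [0.272, 0.59, 0.231] pointing down, gripper open.
Joint ranges: [-2.86, 2.86], [-0.3, 2.09], [-1.38, 1.24], [0.06, 2.45], [-1.56, 4.7], [0.09, 2.05], [-2.69, 2.69]. Speed limits (rad/s): [2.57, 2.57, 3.14, 3.14, 3.14, 3.14, 3.14].

### API

Orientations are given as a unit quaternion [x, y, z, w].
In Python, from station import r gives the robot as it stands.
- The arm moves only by the shell command python3 -m handwheel 'ROWS' [FORCE]. ROWS is JSON, a list of rows, each an object of numbers: "tx", "ty", "tz": the shift along the tool's x, y, z in mm; "turn": the turn about the tool's z in degrees; "claw": the closure, from 0 (fully open) to 1 (shut). In form: [{"tx": .., "ty": .., "tz": .., "turn": .., "claw": ..}, ...]. A call has 1 to 12 rows; each row shifts and turns the commanded pose from where the row before left it, along the tool's axes as they then stand; what a row does not reach is not made up. A row lasts 1/8 s, in which the tool goes at most 62.5 mm and 10.7 degrees, less where a joint would pass 70% of its speed; a pose out of reach is approached as far as the arm can. A call is refused whole if a number of a shift passes 62.5 or a number of a turn 10.7, either way. A call with a gripper value outside its range is refused whole. The fingers move at their own pace and stop on an object; FORCE is the grip in N (left out, the last holds). Time passes only in rows, so rows that do not move let the fingers close. It gives the time, the measured TCP pose, the force and the opening at its end, in the units of the state.
- r.get_state(): the state, without advancing time (a new reading comes with each control period).
- r.camera(name): name is "scene" or "top" or "wrist"; returns a dict with "frame" (384x512x3 uint8, blue, green, red), "K" (3x3 intrinsics, pixels), "position" and "rotation" of the camera in the world; the wrist camera has in their place "T_tool_cam" (4x4, takes a point from camera to tool coordinates, whose origin is the TCP and whose axes are the flange's). Camera axes: x right, y down, z forward; pixel columns grow to the right and rows downward; lengths in m; the calibration is good to about 2 mm. A picture is of the moment at which its call begins: read the wrist's pose just before it. There is no depth.
- r.job_done(): hands the job in, once; it reports no verdict.
The state is a dict: "time": time; "joint_positions": joint angles; "qvel": joint speeds; "tau": joint torques, N m; "tool_pos": TCP position; "orientation": TCP orientation; "ft_force": force on the tool from outside, world axes, zero at the start; "torque": the same for the moment, N m; "finger_gap": finger opening in m.
Only numpy, scipy, OpenCV 4.12 (cv2) and the standard library are available. Lean on these libraries where they do the work, as an engineer would, in place of code of your own. Each camera call takes 0.05 s, during which the arm holds its last target.

## Working session

There is one attempt and no reset: what is moved stays moved. The work goes in short steps, Python scripts to look and compute and a shell command to move; the robot and the scene stay as the last step left them, time stands still between calls to the robot, and variables do not carry over. Pictures are saved under pics/ and viewed, and the job is handed in when it is done.

```bash
ls; mkdir -p pics
python3 - <<'E'
from station import r
import cv2,numpy as np
s=r.get_state();print(s)
for n in ("scene","top","wrist"):
    c=r.camera(n);cv2.imwrite(f"pics/{n}0.png",c["frame"]);print(n,{k:np.round(v,4).tolist() for k,v in c.items() if k!="frame"})
E
```

```text
pics
{'time': 0.0, 'joint_positions': array([-1.12488576,  0.32181365, -0.07005096,  1.45168032,  0.02259312,
        1.37079166, -0.05690145]), 'qvel': array([-0.00199194, -0.00081311, -0.00044173, -0.00012939,  0.00203521,
       -0.00214679, -0.00021967]), 'tau': array([ 1.57714499e-04, -4.93577778e+01, -3.82368034e-01, -3.14339590e+01,
        1.28045541e-02,  1.13867709e-02,  3.47353634e-06]), 'tool_pos': array([0.27187173, 0.58981906, 0.23022664]), 'orientation': array([ 2.14233728e-01,  9.76781962e-01, -9.40865569e-04, -1.53854505e-04]), 'ft_force': array([0.55416162, 0.75971085, 0.01043776]), 'torque': array([-0.01729793, -0.06696647, -0.05253909]), 'finger_gap': 0.08525136778737515}
scene {'K': [[375.7784, 0.0, 259.2053], [0.0, 375.7784, 194.2667], [0.0, 0.0, 1.0]], 'position': [0.7706, 0.4197, 0.7702], 'rotation': [0.2278, 0.9268, -0.2898, -0.0717]}
top {'K': [[396.7513, 0.0, 252.0914], [0.0, 396.7513, 192.8233], [0.0, 0.0, 1.0]], 'position': [0.4297, 0.0257, 1.0677], 'rotation': [0.7082, -0.7038, 0.0481, -0.029]}
wrist {'K': [[264.637, 0.0, 252.4077], [0.0, 264.637, 189.9772], [0.0, 0.0, 1.0]], 'T_tool_cam': [[0.0011, -0.9458, -0.3248, 0.0824], [1.0, 0.0011, 0.0003, -0.0016], [0.0001, -0.3248, 0.9458, -0.1431], [0.0, 0.0, 0.0, 1.0]]}
```

View pics/scene0.png

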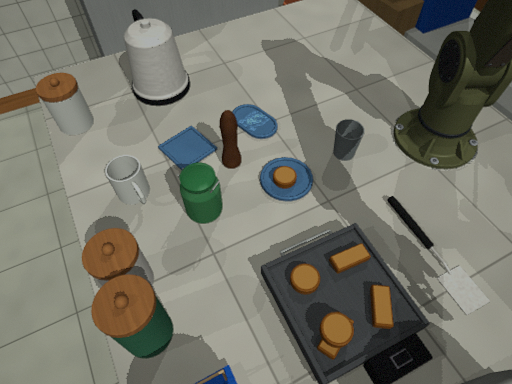

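View pics/top0.png

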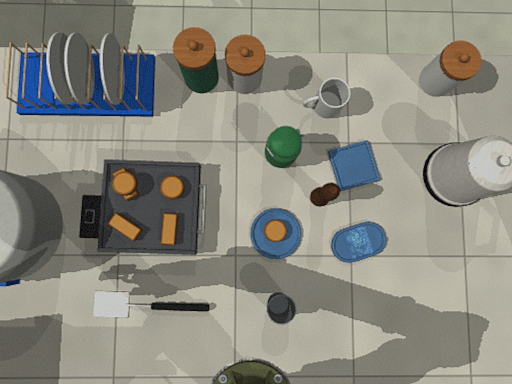

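View pics/wrist0.png

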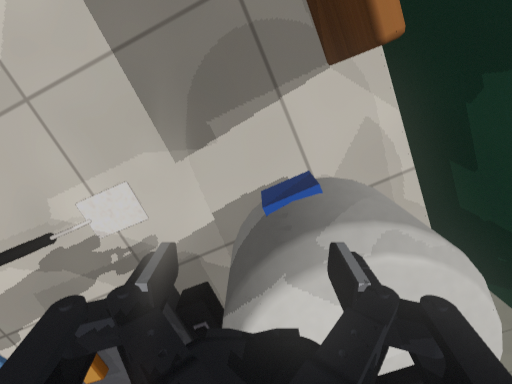

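```bash
cat > h.py <<'E'
from station import r
import cv2,numpy as np
from scipy.spatial.transform import Rotation as R
def cam(n):
    s=r.get_state(); c=r.camera(n); K=c["K"]
    if n=="wrist":
        T=np.eye(4);T[:3,:3]=R.from_quat(s["orientation"]).as_matrix();T[:3,3]=s["tool_pos"];T=T@c["T_tool_cam"]
        Rm,p=T[:3,:3],T[:3,3]
    else: Rm,p=(R.from_quat(c["rotation"]).as_matrix() if np.size(c["rotation"])==4 else np.array(c["rotation"])),np.array(c["position"])
    return c["frame"],K,Rm,p
def ray(px,z,K,Rm,p):
    px=np.atleast_2d(px).astype(float)
    d=np.c_[(px[:,0]-K[0,2])/K[0,0],(px[:,1]-K[1,2])/K[1,1],np.ones(len(px))]@Rm.T
    return (p+d*((z-p[2])/d[:,2])[:,None])
def proj(P,K,Rm,p):
    q=(np.atleast_2d(P)-p)@Rm; return q[:,:2]/q[:,2:]*[K[0,0],K[1,1]]+[K[0,2],K[1,2]]
def blobs(im,lo,hi,amin=80):
    m=cv2.inRange(cv2.cvtColor(im,cv2.COLOR_BGR2HSV),lo,hi)
    m=cv2.morphologyEx(m,cv2.MORPH_OPEN,np.ones((3,3)))
    cs,_=cv2.findContours(m,cv2.RETR_EXTERNAL,cv2.CHAIN_APPROX_NONE)
    return [c[:,0] for c in cs if cv2.contourArea(c)>amin]
ORANGE=((8,150,90),(25,255,255)); BLUE=((100,90,60),(125,255,255))
def cen(w): 
    (c,s,a)=cv2.minAreaRect((w[:,:2]*1000).astype(np.float32)); m=cv2.moments((w[:,:2]*1e5).astype(np.int32))
    return np.round(c,1),np.round(s,1),round(a,1),np.round([m["m10"]/m["m00"]/100,m["m01"]/m["m00"]/100],1)
E
python3 - <<'E'
from h import *
for n in ("top","scene"):
    im,*C=cam(n); print(n)
    for nm,col,z in (("or",ORANGE,.055),("bl",BLUE,.006)):
        for b in blobs(im,*col):
            print(nm,b.mean(0).round(),*cen(ray(b,z,*C)))
    print("tcp",proj([.272,.59,.231],*C))
E
```

```text
top
or [275. 230.] [444.7 -60.4] [53.3 51.1] 0.1 [444.9 -60.3]
or [168. 229.] [447.5 209.7] [33.  76.8] 86.5 [447.6 209.7]
or [124. 226.] [453.1 321.8] [77.5 33.6] 57.0 [453.  321.4]
or [172. 187.] [555.4 204.8] [54.2 53.8] 0.5 [555.2 204.7]
or [123. 181.] [567.5 325.8] [64.9 55.7] 2.4 [566.5 327.5]
or [460.  60.] [ 908.4 -565.7] [104.8 104.2] 43.2 [ 908.7 -565.5]
or [244.  54.] [913.6  19. ] [106.2 101.5] 0.7 [913.  20.]
or [194.  48.] [929.3 155.1] [108.9 106.3] 1.1 [929.4 156.2]
bl [358. 242.] [ 416.2 -287.7] [ 90.1 148.6] 18.1 [ 416.5 -287.9]
bl [275. 233.] [437.8 -66. ] [130.1 131. ] 0.3 [438.1 -65.4]
bl [354. 165.] [ 624.2 -280. ] [114.6 115.5] 15.8 [ 624.4 -280.2]
bl [81. 87.] [843.6 453.9] [367.  176.7] 90.0 [827.5 442.5]
tcp [[-39.69422756 313.66523563]]
scene
or [329. 349.] [586.9 338. ] [17.6 33.8] 36.1 [586.6 339. ]
or [337. 328.] [552.4 316. ] [59.5 59.2] 43.3 [552. 316.]
or [382. 306.] [450.2 319.7] [79.4 33.2] 56.6 [450.1 319.7]
or [123. 305.] [892.1  86.9] [118.6 117.5] 62.4 [891.4  87.1]
or [305. 277.] [552.4 202.9] [57.2 56.8] 62.4 [552.1 202.7]
or [350. 257.] [445.2 207.4] [36.  77.5] 86.1 [445.1 207.6]
or [110. 253.] [885.6 -37.7] [108.5 110.7] 88.9 [885.7 -36.2]
or [285. 175.] [460.5 -40.1] [51.4 50.9] 62.4 [460.1 -40.6]
or [37. 94.] [ 932.7 -633.8] [127.5 203.7] 81.0 [ 922.7 -624.4]
bl [222. 378.] [776.1 278.3] [28.8 57. ] 62.4 [773.9 285.2]
bl [286. 179.] [440.5 -62.1] [134.2 132.7] 62.4 [439.8 -63.2]
bl [187. 147.] [ 625.4 -278.2] [115.9 118.6] 15.7 [ 624.8 -279.7]
bl [255. 121.] [ 418.1 -285.6] [ 93.4 150.3] 17.1 [ 416.7 -283.9]
bl [444.  14.] [-445.9 -438. ] [251.5 159. ] 42.2 [-440.5 -462.6]
tcp [[658.7490781  379.74045905]]
```

Run:
```python
from h import *
T=cam("top")[1:];S=cam("scene")[1:]
print("mill foot top",ray([[318,196]],.02,*T),"scene",ray([[232,160]],.0,*S), "head",ray([[331,190]],.165,*T),ray([[230,118]],.165,*S))
print("jar top lid",ray([[286,146]],.13,*T),"scene",ray([[200,180]],.13,*S),"foot",ray([[203,208]],.0,*S))
print("griddle corners top",ray([[104,160],[200,163],[197,253],[98,250]],.053,*T).round(3))
def axis(w):
    b=cv2.boxPoints(cv2.minAreaRect((w[:,:2]*1000).astype(np.float32)));e=[b[1]-b[0],b[2]-b[1]];v=max(e,key=np.linalg.norm);return round(np.degrees(np.arctan2(v[1],v[0]))%180,1)
for n in("top","scene"):
    im,*C=cam(n)
    for col,z in((ORANGE,.055),(BLUE,.006)):
        for b in blobs(im,*col,):
            w=ray(b,z,*C)
            if .35<w[:,0].mean()<.7 and w[:,1].mean()<.4: print(n,cen(w)[0],axis(w))
im,*C=cam("top"); c=im[160:260,80:210]; cv2.imwrite("pics/g.png",cv2.resize(c,None,fx=5,fy=5,interpolation=2))
im,*C=cam("scene"); c=im[220:370,250:440]; cv2.imwrite("pics/g2.png",cv2.resize(c,None,fx=4,fy=4,interpolation=2))
for P in ([.57,.32,.085],[.565,.32,.085],[.555,.32,.085]): print(proj(P,*T),proj(P,*S))
```

```text
mill foot top [[ 0.53729989 -0.17837138  0.02      ]] scene [[ 0.53501999 -0.18506945  0.        ]] head [[ 0.53652123 -0.18041846  0.165     ]] [[ 0.53637407 -0.17024541  0.165     ]]
jar top lid [[ 0.64681475 -0.08091569  0.13      ]] scene [[ 0.6587877  -0.06447439  0.13      ]] foot [[ 0.66231651 -0.08046561  0.        ]]
griddle corners top [[0.623 0.38  0.053]
 [0.617 0.134 0.053]
 [0.387 0.137 0.053]
 [0.394 0.384 0.053]]
top [444.7 -60.4] 0.1
top [447.5 209.6] 176.5
top [453.1 321.9] 57.0
top [555.4 204.8] 0.5
top [567.5 325.8] 2.4
top [ 416.2 -287.7] 108.1
top [437.8 -66. ] 90.3
top [ 624.2 -280. ] 105.8
scene [587.7 338.8] 129.3
scene [552.3 315.5] 29.0
scene [450.1 319.7] 56.6
scene [552.4 202.9] 62.4
scene [445.3 207.6] 176.8
scene [460.5 -40.1] 62.4
scene [440.6 -62.2] 62.4
scene [ 625.4 -278.2] 105.7
scene [ 418.1 -285.6] 107.1
[[122.87274664 178.75524501]] [[332.98745915 330.40848526]]
[[122.79181624 180.75274859]] [[335.33361515 329.06767673]]
[[122.62968624 184.75439991]] [[339.99811976 326.40195136]]
```

View pics/g.png

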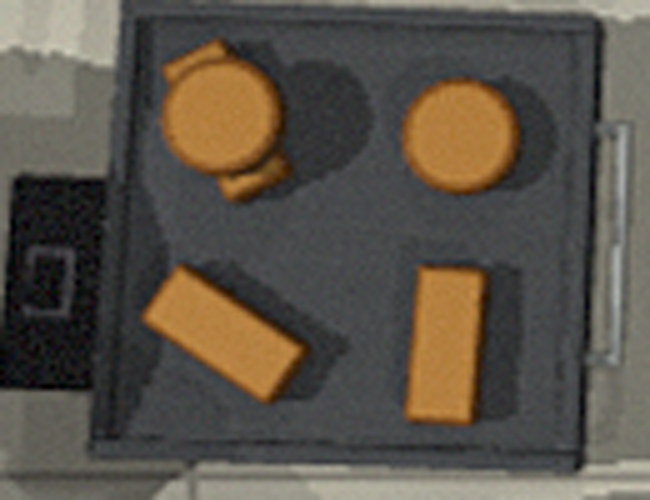

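View pics/g2.png

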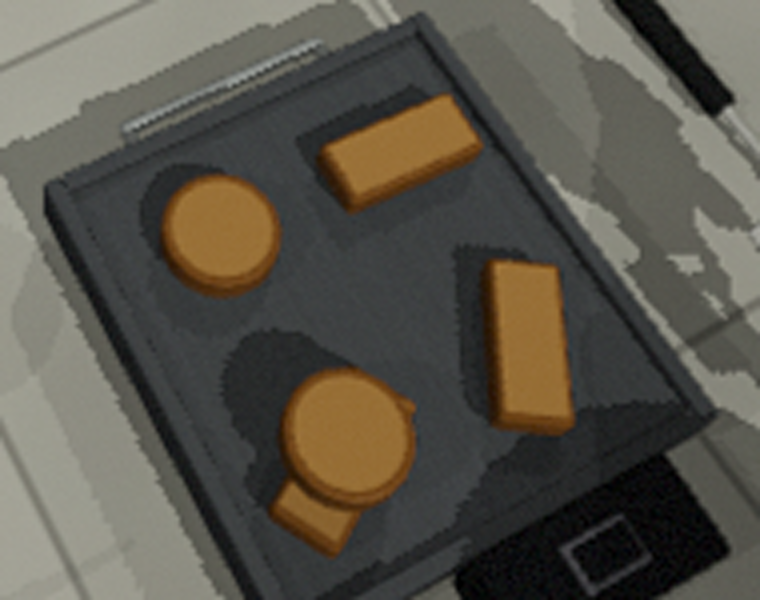

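Run:
```python
from h import *
im,*T=cam("top");S=cam("scene")[1:];wi,*W=cam("wrist")
a=cv2.resize(im[120:384,0:130],None,fx=2.2,fy=2.2);b=cv2.resize(wi,None,fx=1,fy=1)
h=max(a.shape[0],b.shape[0]);a=cv2.copyMakeBorder(a,0,h-a.shape[0],0,0,0);b=cv2.copyMakeBorder(b,0,h-b.shape[0],0,0,0)
cv2.imwrite("pics/blob.png",np.hstack([a,b]))
# top right edge px (60,228), wrist left edge (228,300), far edge (330,180)
for z in (0,.1,.2,.3,.35): print(z,"top R",ray([[60,228],[15,172],[20,285]],z,*T)[:,:2].round(2).tolist(),"wrist",ray([[228,300],[330,180],[425,235]],z,*W)[:,:2].round(2).tolist())
print("tool tip px wrist",proj([.272,.59,.231],*W), W[1])
```

```text
0 top R [[0.45, 0.51], [0.6, 0.63], [0.3, 0.6]] wrist [[0.48, 0.45], [0.35, 0.68], [0.5, 0.79]]
0.1 top R [[0.45, 0.46], [0.58, 0.58], [0.31, 0.55]] wrist [[0.4, 0.49], [0.31, 0.67], [0.42, 0.74]]
0.2 top R [[0.45, 0.42], [0.57, 0.52], [0.33, 0.49]] wrist [[0.33, 0.54], [0.27, 0.65], [0.34, 0.7]]
0.3 top R [[0.44, 0.37], [0.55, 0.46], [0.34, 0.44]] wrist [[0.25, 0.59], [0.23, 0.63], [0.26, 0.66]]
0.35 top R [[0.44, 0.35], [0.54, 0.43], [0.34, 0.41]] wrist [[0.22, 0.61], [0.21, 0.63], [0.22, 0.63]]
tool tip px wrist [[254.29413403 241.09372603]] [[ 4.17512634e-01  8.59377834e-01  2.95216767e-01]
 [ 9.08671117e-01 -3.94877579e-01 -1.35604199e-01]
 [ 3.92393118e-05  3.24871416e-01 -9.45758194e-01]]
```

View pics/blob.png

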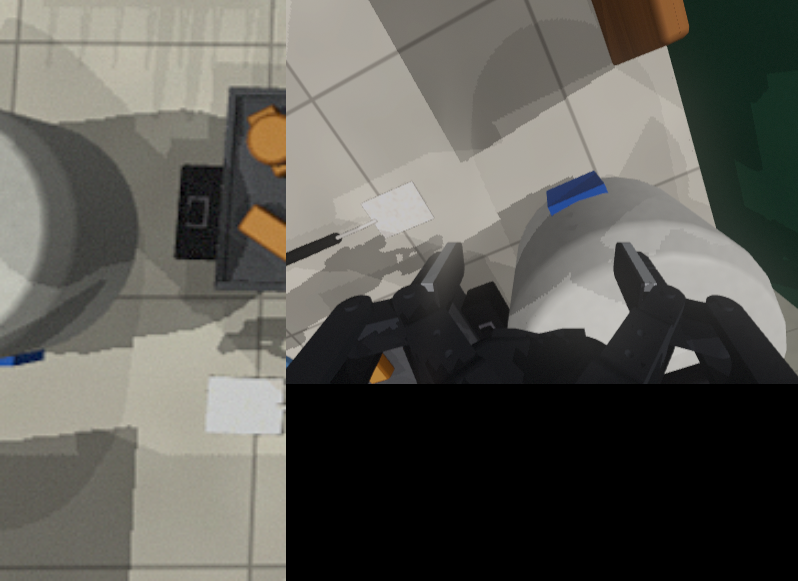

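```bash
cat > d.py <<'E'
import sys
from h import *
# usage: d.py x y z(mm) [yaw]  -> tool shifts to reach
a=[float(v) for v in sys.argv[1:]]
s=r.get_state();M=R.from_quat(s["orientation"]).as_matrix();p=s["tool_pos"]*1000
yaw=np.degrees(np.arctan2(M[1,0],M[0,0])); t=a[3] if len(a)>3 else yaw
print("t",round(s["time"],2),"pos",p.round(1),"yaw",yaw.round(1),"tilt",np.degrees(np.arccos(-M[2,2])).round(2),"j7",s["joint_positions"][6].round(2),"gap",round(s["finger_gap"]*1000,1),"F",s["ft_force"].round(1))
d=np.array(a[:3])-p
if len(a)<4: print("shift",(M.T@d).round(1))
else:
    c,q=np.cos(np.radians(t)),np.sin(np.radians(t)); N=np.array([[c,q,0],[q,-c,0],[0,0,-1]]).T
    print("shift now",(M.T@d).round(1),"| turn",round(-((t-yaw+180)%360-180),1),"then shift",(N.T@d).round(1))
E
python3 -m handwheel '[{"tx":-20,"ty":-40,"tz":-17},{"tx":-21,"ty":-40,"tz":-17},{"tx":-21,"ty":-40,"tz":-17},{"tx":-21,"ty":-40,"tz":-17},{"tx":-40,"ty":5},{"tx":-42,"ty":5},{"tx":-42,"ty":5,"tz":20},{"tx":-42,"ty":5,"tz":20},{"tx":-42,"ty":5,"tz":20},{"tx":-42,"ty":5,"tz":20},{"tx":-42,"ty":5,"tz":20},{}]' 40; python3 d.py 560 318 69
python3 - <<'E'
from h import *
im,*T=cam("top");i2,*S=cam("scene")
print(ray([[124.4,183.2]],.085,*T),ray([[337.2,328.5]],.085,*S))
im,*W=cam("wrist");cv2.imwrite("pics/w1.png",im)
E
```

```text
t 0.7 pos [272.  590.4 231.4] yaw 155.3 tilt 0.01 j7 -0.06 gap 85.1 F [ 0.6 -0.8 -0.3]
shift [-375.5 -126.9  162.4]
[[0.55891664 0.31580697 0.085     ]] [[0.56150076 0.32071998 0.085     ]]invalid input at $[0]: expected keys tx, ty, tz, turn, claw
```

View pics/w1.png

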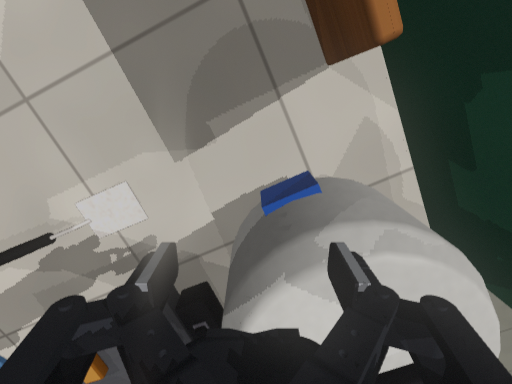

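All keys must be given; the picture is unchanged (no motion).

```bash
python3 -m handwheel '[{"tx":-20,"ty":-40,"tz":-17,"turn":0,"claw":0},{"tx":-21,"ty":-40,"tz":-17,"turn":0,"claw":0},{"tx":-21,"ty":-40,"tz":-17,"turn":0,"claw":0},{"tx":-21,"ty":-40,"tz":-17,"turn":0,"claw":0},{"tx":-40,"ty":5,"tz":0,"turn":0,"claw":0},{"tx":-42,"ty":5,"tz":0,"turn":0,"claw":0},{"tx":-42,"ty":5,"tz":20,"turn":0,"claw":0},{"tx":-42,"ty":5,"tz":20,"turn":0,"claw":0},{"tx":-42,"ty":5,"tz":20,"turn":0,"claw":0},{"tx":-42,"ty":5,"tz":20,"turn":0,"claw":0},{"tx":-42,"ty":5,"tz":20,"turn":0,"claw":0},{"tx":0,"ty":0,"tz":0,"turn":0,"claw":0}]' 40; python3 d.py 560 318 69
python3 - <<'E'
from h import *
im,*W=cam("wrist");cv2.imwrite("pics/w2.png",im)
print(proj([[.560,.318,.085],[.554,.204,.065]],*W))
E
```

```text
time: 2.35
tool_pos: [0.5625, 0.316, 0.1966]
orientation: [0.217, 0.976, -0.002, -0.0]
ft_force: [0.6, -0.8, 0.7]
finger_gap: 0.0853
t 2.35 pos [562.5 316.  196.6] yaw 154.9 tilt 0.27 j7 0.63 gap 85.3 F [ 0.6 -0.8  0.7]
shift [  3.1   1.4 127.6]
[[255.20688064 182.2909985 ]
 [161.60023351 212.93079589]]
```

View pics/w2.png

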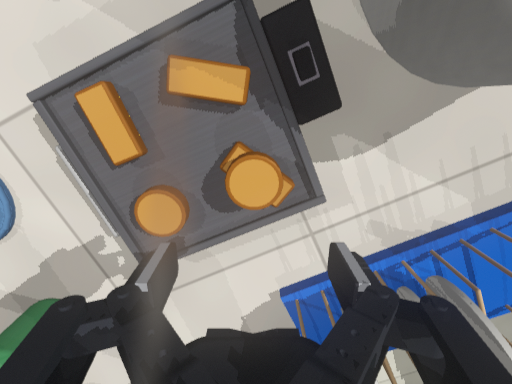

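Run:
```python
from h import *
im,*W=cam("wrist");s=r.get_state();M=R.from_quat(s["orientation"]).as_matrix()
for z in (0,-.0065,-.013): print(z,proj([s["tool_pos"]+M@np.array([x,y,z]) for y in (-.0426,.0426) for x in (-.011,.011)],*W).round(0).tolist())
```

```text
0 [[188.0, 256.0], [185.0, 224.0], [325.0, 256.0], [329.0, 224.0]]
-0.0065 [[186.0, 262.0], [182.0, 229.0], [328.0, 262.0], [332.0, 229.0]]
-0.013 [[183.0, 268.0], [179.0, 234.0], [331.0, 268.0], [335.0, 234.0]]
```

```bash
python3 -m handwheel '[{"tx":0,"ty":0,"tz":25,"turn":0,"claw":0},{"tx":1,"ty":0,"tz":25,"turn":0,"claw":0},{"tx":1,"ty":1,"tz":25,"turn":0,"claw":0},{"tx":1,"ty":0,"tz":20,"turn":0,"claw":0},{"tx":0,"ty":0,"tz":15,"turn":0,"claw":0},{"tx":0,"ty":0,"tz":10,"turn":0,"claw":0},{"tx":0,"ty":0,"tz":0,"turn":0,"claw":0}]'; python3 d.py 560 318 69
```

```text
time: 3.32
tool_pos: [0.5577, 0.3219, 0.0788]
orientation: [0.214, 0.977, -0.0, -0.0]
ft_force: [0.3, 0.9, 0.3]
finger_gap: 0.0856
t 3.33 pos [557.7 321.9  78.8] yaw 155.3 tilt 0.05 j7 0.64 gap 85.6 F [0.3 0.9 0.3]
shift [-3.7 -2.6  9.8]
```

```bash
python3 -m handwheel '[{"tx":-3,"ty":-2,"tz":8,"turn":0,"claw":0},{"tx":0,"ty":0,"tz":5,"turn":0,"claw":0},{"tx":0,"ty":0,"tz":0,"turn":0,"claw":0.1},{"tx":0,"ty":0,"tz":0,"turn":0,"claw":0.2},{"tx":0,"ty":0,"tz":0,"turn":0,"claw":0.3},{"tx":0,"ty":0,"tz":0,"turn":0,"claw":0.4},{"tx":0,"ty":0,"tz":0,"turn":0,"claw":0.5},{"tx":0,"ty":0,"tz":0,"turn":0,"claw":0.5}]' 30; python3 d.py 560 318 69
python3 - <<'E'
from h import *
im,*W=cam("wrist");cv2.imwrite("pics/w3.png",im)
E
```

```text
time: 4.32
tool_pos: [0.5604, 0.3192, 0.067]
orientation: [0.214, 0.977, 0.0, 0.0]
ft_force: [-0.4, 0.2, 4.6]
finger_gap: 0.0587
t 4.33 pos [560.4 319.2  67. ] yaw 155.3 tilt 0.07 j7 0.65 gap 58.7 F [-0.4  0.2  4.6]
shift [-0.2 -1.3 -2. ]
```

View pics/w3.png

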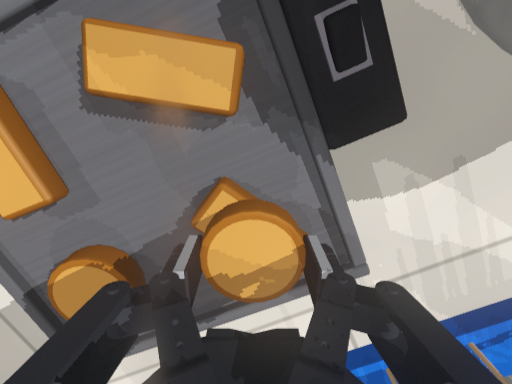

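```bash
python3 -m handwheel '[{"tx":0,"ty":0,"tz":-3,"turn":0,"claw":0.5},{"tx":0,"ty":0,"tz":-8,"turn":0,"claw":0.5},{"tx":0,"ty":0,"tz":-18,"turn":2,"claw":0.5},{"tx":0,"ty":0,"tz":-25,"turn":6,"claw":0.5},{"tx":0,"ty":0,"tz":-25,"turn":10.5,"claw":0.5},{"tx":0,"ty":0,"tz":-25,"turn":10.5,"claw":0.5},{"tx":0,"ty":0,"tz":-25,"turn":10.5,"claw":0.5},{"tx":0,"ty":0,"tz":-25,"turn":10.5,"claw":0.5},{"tx":0,"ty":0,"tz":-20,"turn":10.5,"claw":0.5},{"tx":0,"ty":0,"tz":-10,"turn":10.5,"claw":0.5},{"tx":0,"ty":0,"tz":0,"turn":10.5,"claw":0.5},{"tx":0,"ty":0,"tz":0,"turn":10.5,"claw":0.5}]' 30; python3 d.py 625 -280 240 30
python3 - <<'E'
from h import *
im,*W=cam("wrist");cv2.imwrite("pics/w4.png",im)
E
```

```text
time: 5.88
tool_pos: [0.56, 0.3191, 0.252]
orientation: [0.853, 0.521, 0.001, -0.0]
ft_force: [0.1, 0.2, -0.9]
finger_gap: 0.0588
t 5.88 pos [560.  319.1 252. ] yaw 62.8 tilt 0.1 j7 -0.93 gap 58.8 F [ 0.1  0.2 -0.9]
shift now [-503.4  331.2   11.3] | turn 32.8 then shift [-243.3  551.3   12. ]
```

View pics/w4.png

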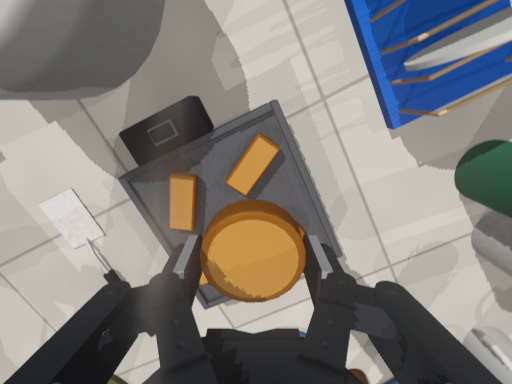

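```bash
python3 -m handwheel '[{"tx":-19,"ty":13,"tz":0,"turn":0,"claw":0.5},{"tx":-38,"ty":25,"tz":0,"turn":0,"claw":0.5},{"tx":-48,"ty":32,"tz":0,"turn":0,"claw":0.5},{"tx":-48,"ty":32,"tz":0,"turn":0,"claw":0.5},{"tx":-48,"ty":32,"tz":0,"turn":0,"claw":0.5},{"tx":-48,"ty":32,"tz":0,"turn":0,"claw":0.5},{"tx":-48,"ty":32,"tz":0,"turn":0,"claw":0.5},{"tx":-48,"ty":32,"tz":0,"turn":0,"claw":0.5},{"tx":-48,"ty":32,"tz":0,"turn":0,"claw":0.5},{"tx":-48,"ty":32,"tz":0,"turn":0,"claw":0.5},{"tx":-38,"ty":25,"tz":0,"turn":0,"claw":0.5},{"tx":-19,"ty":13,"tz":0,"turn":0,"claw":0.5}]' 30; python3 -m handwheel '[{"tx":0,"ty":0,"tz":0,"turn":0,"claw":0.5}]'; python3 d.py 625 -280 12
```

```text
time: 7.42
tool_pos: [0.6298, -0.281, 0.2509]
orientation: [0.852, 0.523, -0.001, 0.001]
ft_force: [-0.4, 0.4, 0.2]
finger_gap: 0.0583
time: 7.55
tool_pos: [0.6301, -0.2796, 0.2507]
orientation: [0.853, 0.523, -0.001, 0.001]
ft_force: [1.0, -0.1, -0.5]
finger_gap: 0.0587
t 7.55 pos [ 630.1 -279.6  250.7] yaw 63.0 tilt 0.11 j7 0.11 gap 58.7 F [ 1.  -0.1 -0.5]
shift [ -2.2  -4.4 238.7]
```

```bash
python3 -m handwheel '[{"tx":-1,"ty":-1,"tz":20,"turn":0,"claw":0.5},{"tx":-1,"ty":-1,"tz":35,"turn":0,"claw":0.5},{"tx":0,"ty":-1,"tz":35,"turn":0,"claw":0.5},{"tx":0,"ty":-1,"tz":30,"turn":0,"claw":0.5},{"tx":0,"ty":0,"tz":20,"turn":0,"claw":0.5},{"tx":0,"ty":0,"tz":10,"turn":0,"claw":0.5},{"tx":0,"ty":0,"tz":0,"turn":0,"claw":0.5}]' 30;python3 d.py 625 -280 8
python3 - <<'E'
from h import *
im,*W=cam("wrist");i2,*W=cam("scene");cv2.imwrite("pics/w5.png",np.hstack([im[:,:400],i2[:,:400]]))
E
```

```text
time: 8.43
tool_pos: [0.6279, -0.2747, 0.1]
orientation: [0.851, 0.525, -0.0, -0.0]
ft_force: [-0.2, -0.1, -0.6]
finger_gap: 0.0587
t 8.43 pos [ 627.9 -274.7  100. ] yaw 63.3 tilt 0.03 j7 0.16 gap 58.7 F [-0.2 -0.1 -0.6]
shift [-6.1 -0.1 92. ]
```

View pics/w5.png

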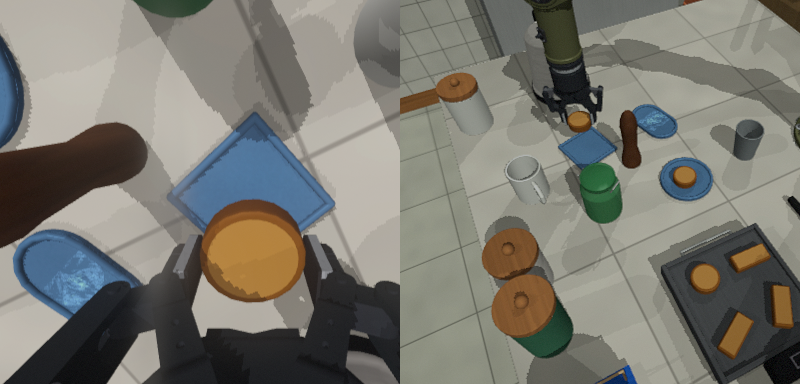

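```bash
python3 -m handwheel '[{"tx":-2,"ty":0,"tz":20,"turn":0,"claw":0.5},{"tx":-2,"ty":0,"tz":25,"turn":0,"claw":0.5},{"tx":-2,"ty":0,"tz":18,"turn":0,"claw":0.5},{"tx":0,"ty":0,"tz":11,"turn":0,"claw":0.5},{"tx":0,"ty":0,"tz":6,"turn":0,"claw":0.5},{"tx":0,"ty":0,"tz":4,"turn":0,"claw":0.5},{"tx":0,"ty":0,"tz":2,"turn":0,"claw":0.5},{"tx":0,"ty":0,"tz":0,"turn":0,"claw":0.5},{"tx":0,"ty":0,"tz":0,"turn":0,"claw":0.5}]' 30;python3 d.py 625 -280 8
```

```text
time: 9.65
tool_pos: [0.6255, -0.2806, 0.0148]
orientation: [0.851, 0.524, 0.0, 0.0]
ft_force: [0.1, 0.4, 0.3]
finger_gap: 0.0589
t 9.65 pos [ 625.5 -280.6   14.8] yaw 63.3 tilt 0.04 j7 0.21 gap 58.9 F [0.1 0.4 0.3]
shift [ 0.3 -0.7  6.8]
```

```bash
python3 -m handwheel '[{"tx":0,"ty":0,"tz":2,"turn":0,"claw":0.5},{"tx":0,"ty":0,"tz":2,"turn":0,"claw":0.5},{"tx":0,"ty":0,"tz":1,"turn":0,"claw":0.5},{"tx":0,"ty":0,"tz":1,"turn":0,"claw":0.5},{"tx":0,"ty":0,"tz":0,"turn":0,"claw":0.5}]' 30;python3 d.py 625 -280 8
```

```text
time: 10.28
tool_pos: [0.6251, -0.2804, 0.0082]
orientation: [0.851, 0.524, -0.0, -0.0]
ft_force: [-0.6, 0.4, 0.2]
finger_gap: 0.0585
t 10.28 pos [ 625.1 -280.4    8.2] yaw 63.3 tilt 0.01 j7 0.21 gap 58.5 F [-0.6  0.4  0.2]
shift [ 0.3 -0.3  0.2]
```

```bash
python3 -m handwheel '[{"tx":0,"ty":0,"tz":1,"turn":0,"claw":0.5},{"tx":0,"ty":0,"tz":0,"turn":0,"claw":0.5}]' 30|grep -E "pos|force"; python3 -m handwheel '[{"tx":0,"ty":0,"tz":1,"turn":0,"claw":0.5},{"tx":0,"ty":0,"tz":0,"turn":0,"claw":0.5}]' 30|grep -E "pos|force"
```

```text
tool_pos: [0.6253, -0.2805, 0.008]
ft_force: [-2.3, 0.7, 5.9]
tool_pos: [0.6253, -0.2805, 0.008]
ft_force: [-3.3, 2.2, 10.7]
```

```bash
python3 -m handwheel '[{"tx":0,"ty":0,"tz":-2,"turn":0,"claw":0.5},{"tx":0,"ty":0,"tz":0,"turn":0,"claw":0.3},{"tx":0,"ty":0,"tz":0,"turn":0,"claw":0.25},{"tx":0,"ty":0,"tz":0,"turn":0,"claw":0.15},{"tx":0,"ty":0,"tz":0,"turn":0,"claw":0.12},{"tx":0,"ty":0,"tz":-3,"turn":0,"claw":0.12},{"tx":0,"ty":0,"tz":-8,"turn":0,"claw":0.12},{"tx":0,"ty":0,"tz":-20,"turn":0,"claw":0.12},{"tx":0,"ty":0,"tz":-30,"turn":0,"claw":0.12},{"tx":0,"ty":0,"tz":-40,"turn":0,"claw":0.12},{"tx":0,"ty":0,"tz":-50,"turn":0,"claw":0.1},{"tx":0,"ty":0,"tz":-50,"turn":0,"claw":0.1}]' 30; python3 d.py 554 204 250
python3 - <<'E'
from h import *
im,*W=cam("wrist");i2,*W=cam("scene");cv2.imwrite("pics/w6.png",np.hstack([im[:,:400],i2[:,:400]]))
E
```

```text
time: 12.28
tool_pos: [0.6251, -0.2808, 0.2127]
orientation: [0.852, 0.524, 0.001, 0.001]
ft_force: [0.6, -1.2, 0.8]
finger_gap: 0.0768
t 12.28 pos [ 625.1 -280.8  212.7] yaw 63.2 tilt 0.1 j7 0.13 gap 76.8 F [ 0.6 -1.2  0.8]
shift [ 400.8 -281.7  -37.7]
```

View pics/w6.png

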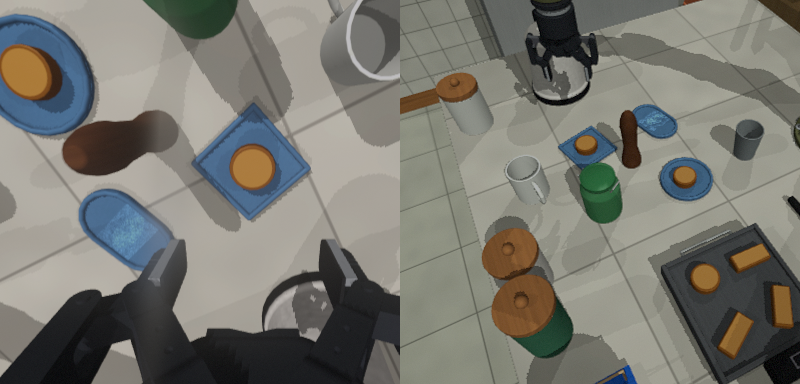

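```bash
python3 -m handwheel '[{"tx":0,"ty":0,"tz":-13,"turn":9,"claw":0.1},{"tx":0,"ty":0,"tz":-13,"turn":9,"claw":0.1},{"tx":0,"ty":0,"tz":-8,"turn":0,"claw":0.1}]'; python3 d.py 554 204 250
```

```text
time: 12.75
tool_pos: [0.6252, -0.2807, 0.2447]
orientation: [0.923, 0.385, 0.0, 0.001]
ft_force: [0.1, -0.3, -0.0]
finger_gap: 0.0767
t 12.75 pos [ 625.2 -280.7  244.7] yaw 45.3 tilt 0.08 j7 -0.17 gap 76.7 F [ 0.1 -0.3 -0. ]
shift [ 294.7 -391.4   -5.7]
```

```bash
python3 -m handwheel '[{"tx":17,"ty":-23,"tz":0,"turn":0,"claw":0.1},{"tx":31,"ty":-41,"tz":0,"turn":0,"claw":0.1},{"tx":34,"ty":-45,"tz":0,"turn":0,"claw":0.1},{"tx":34,"ty":-45,"tz":0,"turn":0,"claw":0.1},{"tx":34,"ty":-45,"tz":0,"turn":0,"claw":0.1},{"tx":34,"ty":-45,"tz":5,"turn":0,"claw":0.1},{"tx":34,"ty":-46,"tz":10,"turn":0,"claw":0.1},{"tx":34,"ty":-46,"tz":25,"turn":0,"claw":0.1},{"tx":28,"ty":-36,"tz":25,"turn":0,"claw":0.1},{"tx":14,"ty":-19,"tz":25,"turn":0,"claw":0.1},{"tx":0,"ty":0,"tz":25,"turn":0,"claw":0.1},{"tx":0,"ty":0,"tz":0,"turn":0,"claw":0.1}]'; python3 d.py 554 204 47
python3 - <<'E'
from h import *
im,*W=cam("wrist");cv2.imwrite("pics/w7.png",im);
for b in blobs(im,*ORANGE,amin=600): print(b.mean(0),cen(ray(b,.055,*W)))
E
```

```text
time: 14.25
tool_pos: [0.5528, 0.2031, 0.1267]
orientation: [0.922, 0.386, -0.002, 0.0]
ft_force: [-1.0, -0.7, -0.7]
finger_gap: 0.0773
t 14.25 pos [552.8 203.1 126.7] yaw 45.4 tilt 0.23 j7 -1.03 gap 77.3 F [-1.  -0.7 -0.7]
shift [ 1.8  0.3 79.7]
[252.56852792 200.62436548] (array([552.8, 200.3]), array([63.5, 60.5]), 45.5, array([552.2, 199.8]))
[ 67.03614458 186.97590361] (array([447. , 318.6]), array([82. , 37.7]), 56.7, array([447. , 318.8]))
[148.95223881  92.70746269] (array([556.9, 320.7]), array([76.4, 36.6]), 28.4, array([547.4, 315.3]))
```

View pics/w7.png

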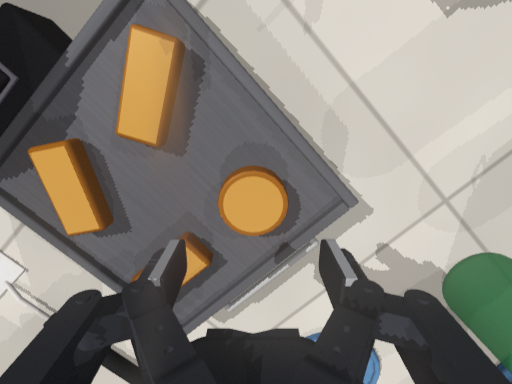

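```bash
python3 -m handwheel '[{"tx":0,"ty":0,"tz":18,"turn":0,"claw":0.1},{"tx":0,"ty":0,"tz":22,"turn":0,"claw":0.1},{"tx":0,"ty":0,"tz":18,"turn":0,"claw":0.1},{"tx":0,"ty":0,"tz":12,"turn":0,"claw":0.1},{"tx":0,"ty":0,"tz":5,"turn":0,"claw":0.1},{"tx":0,"ty":0,"tz":0,"turn":0,"claw":0.1},{"tx":0,"ty":0,"tz":0,"turn":0,"claw":0.1}]'; python3 d.py 553 202.5 47.5
```

```text
time: 15.18
tool_pos: [0.5549, 0.2037, 0.054]
orientation: [0.923, 0.385, 0.001, -0.0]
ft_force: [0.1, -0.5, -0.4]
finger_gap: 0.0769
t 15.18 pos [554.9 203.7  54. ] yaw 45.3 tilt 0.07 j7 -0.99 gap 76.9 F [ 0.1 -0.5 -0.4]
shift [-2.2 -0.5  6.5]
```

```bash
python3 -m handwheel '[{"tx":-2,"ty":0,"tz":4,"turn":0,"claw":0.1},{"tx":0,"ty":0,"tz":2.5,"turn":0,"claw":0.1},{"tx":0,"ty":0,"tz":0,"turn":0,"claw":0.15},{"tx":0,"ty":0,"tz":0,"turn":0,"claw":0.25},{"tx":0,"ty":0,"tz":0,"turn":0,"claw":0.35},{"tx":0,"ty":0,"tz":0,"turn":0,"claw":0.5},{"tx":0,"ty":0,"tz":0,"turn":0,"claw":0.5}]' 30; python3 d.py 553 202.5 47.5
```

```text
time: 16.05
tool_pos: [0.5534, 0.2023, 0.0473]
orientation: [0.923, 0.385, 0.001, -0.0]
ft_force: [0.0, -0.1, 3.8]
finger_gap: 0.0588
t 16.05 pos [553.4 202.3  47.3] yaw 45.3 tilt 0.06 j7 -0.98 gap 58.8 F [ 0.  -0.1  3.8]
shift [-0.1 -0.4 -0.2]
```

```bash
python3 -m handwheel '[{"tx":0,"ty":0,"tz":-3,"turn":0,"claw":0.5},{"tx":0,"ty":0,"tz":-10,"turn":0,"claw":0.5},{"tx":0,"ty":0,"tz":-20,"turn":4,"claw":0.5},{"tx":0,"ty":0,"tz":-30,"turn":8,"claw":0.5},{"tx":0,"ty":0,"tz":-30,"turn":10,"claw":0.5},{"tx":0,"ty":0,"tz":-30,"turn":10,"claw":0.5},{"tx":0,"ty":0,"tz":-30,"turn":10,"claw":0.5},{"tx":0,"ty":0,"tz":-25,"turn":8,"claw":0.5},{"tx":0,"ty":0,"tz":-15,"turn":0,"claw":0.5},{"tx":0,"ty":0,"tz":-5,"turn":0,"claw":0.5}]'; python3 d.py 417 -286 250
```

```text
time: 17.3
tool_pos: [0.5532, 0.2022, 0.2456]
orientation: [0.999, -0.04, 0.0, -0.0]
ft_force: [0.3, 0.4, 0.1]
finger_gap: 0.0585
t 17.3 pos [553.2 202.2 245.6] yaw -4.6 tilt 0.06 j7 -1.92 gap 58.5 F [0.3 0.4 0.1]
shift [-96.5 497.6  -4.8]
```

```bash
python3 -m handwheel '[{"tx":-4,"ty":21,"tz":0,"turn":0,"claw":0.5},{"tx":-8,"ty":42,"tz":0,"turn":0,"claw":0.5},{"tx":-10,"ty":53,"tz":0,"turn":0,"claw":0.5},{"tx":-10,"ty":53,"tz":0,"turn":0,"claw":0.5},{"tx":-10,"ty":53,"tz":0,"turn":0,"claw":0.5},{"tx":-10,"ty":53,"tz":0,"turn":0,"claw":0.5},{"tx":-11,"ty":53,"tz":0,"turn":0,"claw":0.5},{"tx":-11,"ty":53,"tz":0,"turn":0,"claw":0.5},{"tx":-10,"ty":53,"tz":0,"turn":0,"claw":0.5},{"tx":-8,"ty":42,"tz":0,"turn":0,"claw":0.5},{"tx":-4,"ty":21,"tz":0,"turn":0,"claw":0.5},{"tx":0,"ty":0,"tz":0,"turn":0,"claw":0.5}]'; python3 d.py 417 -286 100
python3 - <<'E'
from h import *
im,*W=cam("wrist");i2,*W=cam("scene");cv2.imwrite("pics/w8.png",np.hstack([im[:,:400],i2[:,:400]]))
E
```

```text
time: 18.8
tool_pos: [0.4135, -0.2875, 0.2436]
orientation: [0.999, -0.044, -0.001, -0.0]
ft_force: [0.1, 0.9, -1.4]
finger_gap: 0.0585
t 18.8 pos [ 413.5 -287.5  243.6] yaw -5.0 tilt 0.14 j7 -1.15 gap 58.5 F [ 0.1  0.9 -1.4]
shift [  3.7  -1.8 143.6]
```

View pics/w8.png

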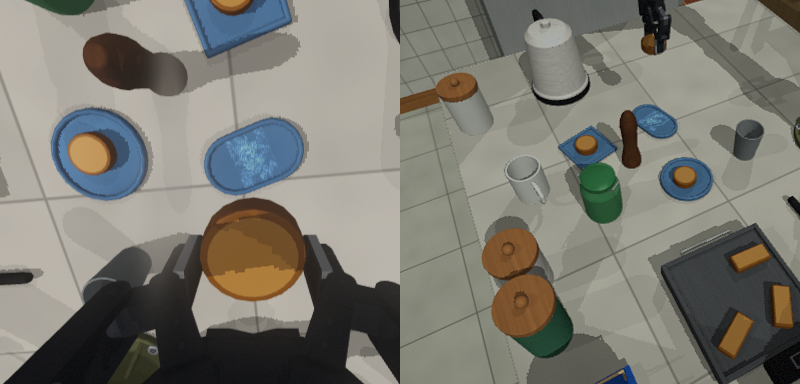

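```bash
python3 - <<'E'
from h import *
im,*W=cam("wrist")
for b in blobs(im,*BLUE,amin=1500): print(b.mean(0),cen(ray(b,.006,*W)))
E
python3 -m handwheel '[{"tx":1,"ty":0,"tz":20,"turn":0,"claw":0.5},{"tx":1,"ty":0,"tz":40,"turn":0,"claw":0.5},{"tx":0,"ty":0,"tz":45,"turn":0,"claw":0.5},{"tx":0,"ty":0,"tz":45,"turn":0,"claw":0.5},{"tx":0,"ty":0,"tz":30,"turn":0,"claw":0.5},{"tx":0,"ty":0,"tz":20,"turn":0,"claw":0.5},{"tx":0,"ty":0,"tz":10,"turn":0,"claw":0.5},{"tx":0,"ty":0,"tz":0,"turn":0,"claw":0.5},{"tx":0,"ty":0,"tz":0,"turn":0,"claw":0.5}]'; python3 d.py 417 -286 8.3
```

```text
[255.69387755 157.65714286] (array([ 415.8, -290.5]), array([ 91. , 147.9]), 17.6, array([ 416. , -290.5]))
[100.3778626 153.8129771] (array([438.3, -64.9]), array([132.4, 132.6]), 85.3, array([438., -66.]))
[238.52941176  21.91544118] (array([ 601.7, -288.8]), array([ 69.6, 115.5]), 15.9, array([ 588.2, -283.4]))
time: 20.08
tool_pos: [0.419, -0.2854, 0.0356]
orientation: [0.999, -0.041, 0.001, 0.0]
ft_force: [0.4, 0.0, -1.0]
finger_gap: 0.0589
t 20.07 pos [ 419.  -285.4   35.6] yaw -4.7 tilt 0.09 j7 -0.76 gap 58.9 F [ 0.4  0.  -1. ]
shift [-2.   0.8 27.3]
```

```bash
python3 -m handwheel '[{"tx":-1,"ty":1,"tz":10,"turn":0,"claw":0.5},{"tx":-1,"ty":1,"tz":8,"turn":0,"claw":0.5},{"tx":0,"ty":0,"tz":4,"turn":0,"claw":0.5},{"tx":0,"ty":0,"tz":2,"turn":0,"claw":0.5},{"tx":0,"ty":0,"tz":2,"turn":0,"claw":0.5},{"tx":0,"ty":0,"tz":0,"turn":0,"claw":0.5}]'; python3 d.py 417 -287 8.3
```

```text
time: 20.82
tool_pos: [0.4161, -0.2872, 0.0088]
orientation: [0.999, -0.041, -0.0, -0.0]
ft_force: [0.5, 0.3, 0.0]
finger_gap: 0.0589
t 20.82 pos [ 416.1 -287.2    8.8] yaw -4.7 tilt 0.0 j7 -0.72 gap 58.9 F [0.5 0.3 0. ]
shift [ 0.9 -0.3  0.5]
```

```bash
python3 -m handwheel '[{"tx":0,"ty":0,"tz":1,"turn":0,"claw":0.5},{"tx":0,"ty":0,"tz":0,"turn":0,"claw":0.5}]'|grep -E "pos|force"
```

```text
tool_pos: [0.4163, -0.2873, 0.0082]
ft_force: [-1.2, 0.9, 5.2]
```

```bash
python3 -m handwheel '[{"tx":0,"ty":0,"tz":-1,"turn":0,"claw":0.5},{"tx":0,"ty":0,"tz":0,"turn":0,"claw":0.3},{"tx":0,"ty":0,"tz":0,"turn":0,"claw":0.25},{"tx":0,"ty":0,"tz":0,"turn":0,"claw":0.15},{"tx":0,"ty":0,"tz":0,"turn":0,"claw":0.12},{"tx":0,"ty":0,"tz":-3,"turn":0,"claw":0.12},{"tx":0,"ty":0,"tz":-8,"turn":0,"claw":0.12},{"tx":0,"ty":0,"tz":-20,"turn":0,"claw":0.12},{"tx":0,"ty":0,"tz":-40,"turn":0,"claw":0.12},{"tx":0,"ty":0,"tz":-50,"turn":0,"claw":0.12},{"tx":0,"ty":0,"tz":-50,"turn":0,"claw":0.2},{"tx":0,"ty":0,"tz":-50,"turn":0,"claw":0.3}]' 30; python3 d.py 446 208 150
python3 - <<'E'
from h import *
im,*W=cam("wrist");i2,*W=cam("scene");cv2.imwrite("pics/w9.png",np.hstack([im[:,:400],i2[:,:400]]))
E
```

```text
time: 22.58
tool_pos: [0.4157, -0.2876, 0.2317]
orientation: [0.999, -0.042, 0.0, -0.0]
ft_force: [1.1, 1.3, -0.0]
finger_gap: 0.0597
t 22.57 pos [ 415.7 -287.6  231.7] yaw -4.8 tilt 0.06 j7 -1.12 gap 59.7 F [ 1.1  1.3 -0. ]
shift [ -11.4 -496.3   82. ]
```

View pics/w9.png

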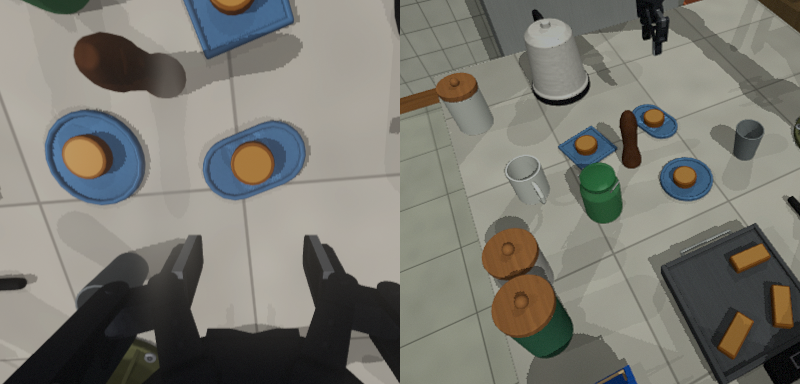

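```bash
python3 -m handwheel '[{"tx":7,"ty":-21,"tz":0,"turn":0,"claw":0.3},{"tx":7,"ty":-42,"tz":0,"turn":0,"claw":0.3},{"tx":6,"ty":-53,"tz":0,"turn":0,"claw":0.3},{"tx":0,"ty":-53,"tz":0,"turn":0,"claw":0.3},{"tx":0,"ty":-53,"tz":0,"turn":0,"claw":0.3},{"tx":0,"ty":-53,"tz":0,"turn":0,"claw":0.3},{"tx":-6,"ty":-53,"tz":0,"turn":0,"claw":0.3},{"tx":-8,"ty":-53,"tz":5,"turn":0,"claw":0.3},{"tx":-8,"ty":-53,"tz":15,"turn":0,"claw":0.3},{"tx":-6,"ty":-42,"tz":25,"turn":0,"claw":0.3},{"tx":-3,"ty":-20,"tz":25,"turn":0,"claw":0.3},{"tx":0,"ty":0,"tz":20,"turn":0,"claw":0.3}]';python3 -m handwheel '[{"tx":0,"ty":0,"tz":0,"turn":0,"claw":0.3}]'; python3 d.py 446 208 48 -3.4
python3 - <<'E'
from h import *
im,*W=cam("wrist");cv2.imwrite("pics/w10.png",im);
for b in blobs(im,*ORANGE,amin=600): print(b.mean(0),cen(ray(b,.055,*W)))
E
```

```text
time: 24.18
tool_pos: [0.4449, 0.2095, 0.138]
orientation: [0.999, -0.04, -0.001, 0.001]
ft_force: [0.3, 0.0, 0.3]
finger_gap: 0.0596
time: 24.3
tool_pos: [0.4447, 0.207, 0.1379]
orientation: [0.999, -0.041, -0.002, 0.002]
ft_force: [0.0, -0.3, 1.2]
finger_gap: 0.0597
t 24.3 pos [444.7 207.  137.9] yaw -4.8 tilt 0.26 j7 -2.12 gap 59.7 F [ 0.  -0.3  1.2]
shift now [ 1.5 -1.4 89.9] | turn -1.4 then shift [ 1.2 -1.1 89.9]
[251.07112971 193.0334728 ] (array([445.3, 205.8]), array([36.3, 82.3]), 86.6, array([445.4, 205.6]))
[500.35338346 168.94736842] (array([450. , -11.7]), array([45.8, 26.1]), 13.1, array([450.8, -17.3]))
[89.04360465 58.13081395] (array([562. , 323.7]), array([82.7, 35.8]), 29.3, array([574.9, 323. ]))
```

View pics/w10.png

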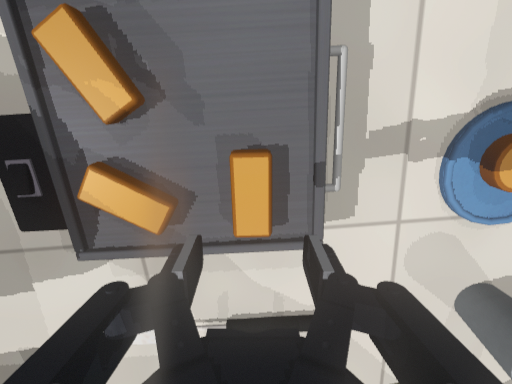

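```bash
python3 -m handwheel '[{"tx":0,"ty":0,"tz":18,"turn":-1.4,"claw":0.3},{"tx":0,"ty":0,"tz":25,"turn":0,"claw":0.3},{"tx":0,"ty":0,"tz":22,"turn":0,"claw":0.3},{"tx":0,"ty":0,"tz":13,"turn":0,"claw":0.3},{"tx":0,"ty":0,"tz":7,"turn":0,"claw":0.3},{"tx":0,"ty":0,"tz":0,"turn":0,"claw":0.3},{"tx":0,"ty":0,"tz":0,"turn":0,"claw":0.3}]'; python3 d.py 446 207.5 48 -3.4
```

```text
time: 25.22
tool_pos: [0.4467, 0.2083, 0.0556]
orientation: [1.0, -0.029, 0.001, -0.0]
ft_force: [-0.5, -0.0, -0.2]
finger_gap: 0.0596
t 25.23 pos [446.7 208.3  55.6] yaw -3.3 tilt 0.08 j7 -2.03 gap 59.6 F [-0.5 -0.  -0.2]
shift now [-0.7  0.8  7.6] | turn 0.1 then shift [-0.7  0.8  7.6]
```

```bash
python3 -m handwheel '[{"tx":0,"ty":0,"tz":5,"turn":0,"claw":0.3},{"tx":0,"ty":0,"tz":2.5,"turn":0,"claw":0.4},{"tx":0,"ty":0,"tz":0,"turn":0,"claw":0.5},{"tx":0,"ty":0,"tz":0,"turn":0,"claw":0.6},{"tx":0,"ty":0,"tz":0,"turn":0,"claw":0.7},{"tx":0,"ty":0,"tz":0,"turn":0,"claw":0.7},{"tx":0,"ty":0,"tz":0,"turn":0,"claw":0.7}]' 30; python3 d.py 442 -64.5 250
```

```text
time: 26.1
tool_pos: [0.4461, 0.208, 0.0474]
orientation: [1.0, -0.029, 0.0, -0.0]
ft_force: [0.5, -0.3, 0.4]
finger_gap: 0.0352
t 26.1 pos [446.1 208.   47.4] yaw -3.3 tilt 0.01 j7 -2.02 gap 35.2 F [ 0.5 -0.3  0.4]
shift [  11.8  272.3 -202.6]
```

```bash
python3 -m handwheel '[{"tx":0,"ty":0,"tz":-3,"turn":0,"claw":0.7},{"tx":0,"ty":0,"tz":-12,"turn":0,"claw":0.7},{"tx":0,"ty":0,"tz":-25,"turn":0,"claw":0.7},{"tx":0,"ty":0,"tz":-30,"turn":0,"claw":0.7},{"tx":2,"ty":16,"tz":-25,"turn":0,"claw":0.7},{"tx":2,"ty":35,"tz":-10,"turn":0,"claw":0.7},{"tx":2,"ty":48,"tz":0,"turn":0,"claw":0.7},{"tx":2,"ty":50,"tz":0,"turn":0,"claw":0.7},{"tx":2,"ty":50,"tz":0,"turn":0,"claw":0.7},{"tx":2,"ty":40,"tz":0,"turn":0,"claw":0.7},{"tx":0,"ty":22,"tz":10,"turn":0,"claw":0.7},{"tx":0,"ty":11,"tz":10,"turn":0,"claw":0.7}]' 30;python3 -m handwheel '[{"tx":0,"ty":0,"tz":10,"turn":0,"claw":0.7},{"tx":0,"ty":0,"tz":0,"turn":0,"claw":0.7}]'; python3 d.py 442 -64.5 28.4
python3 - <<'E'
from h import *
im,*W=cam("wrist");cv2.imwrite("pics/w11.png",im);
for b in blobs(im,*BLUE,amin=1500): print(b.mean(0),cen(ray(b,.006,*W)))
E
```

```text
time: 27.6
tool_pos: [0.4424, -0.0654, 0.1327]
orientation: [1.0, -0.03, 0.001, -0.001]
ft_force: [0.4, -0.1, -0.5]
finger_gap: 0.035
time: 27.85
tool_pos: [0.4416, -0.0632, 0.1215]
orientation: [1.0, -0.028, -0.001, 0.0]
ft_force: [0.1, -0.2, -0.3]
finger_gap: 0.0349
t 27.85 pos [441.6 -63.2 121.5] yaw -3.3 tilt 0.11 j7 -1.59 gap 34.9 F [ 0.1 -0.2 -0.3]
shift [ 0.6  1.3 93.1]
[455.30174564 192.53366584] (array([ 411.4, -275. ]), array([ 95.2, 120.1]), 17.4, array([ 415. , -261.3]))
[246.4021544  178.27648115] (array([446.8, -69.7]), array([132.6, 116.2]), 86.0, array([454.5, -73.6]))
```

View pics/w11.png

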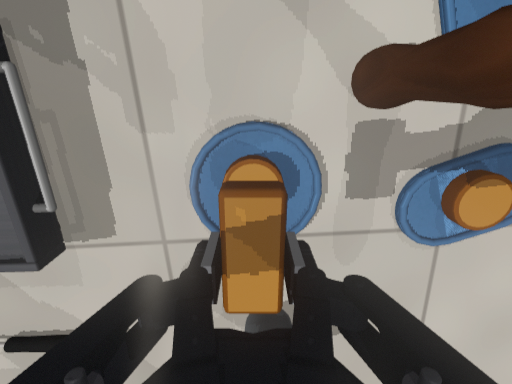

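```bash
python3 -m handwheel '[{"tx":0,"ty":1,"tz":15,"turn":0,"claw":0.7},{"tx":0,"ty":1,"tz":25,"turn":0,"claw":0.7},{"tx":0,"ty":0,"tz":20,"turn":0,"claw":0.7},{"tx":0,"ty":0,"tz":13,"turn":0,"claw":0.7},{"tx":0,"ty":0,"tz":8,"turn":0,"claw":0.7},{"tx":0,"ty":0,"tz":4,"turn":0,"claw":0.7},{"tx":0,"ty":0,"tz":2,"turn":0,"claw":0.7},{"tx":0,"ty":0,"tz":0,"turn":0,"claw":0.7},{"tx":0,"ty":0,"tz":0,"turn":0,"claw":0.7}]'; python3 d.py 442 -64.5 28.4
```

```text
time: 29.02
tool_pos: [0.4425, -0.0662, 0.0357]
orientation: [1.0, -0.029, 0.0, -0.0]
ft_force: [0.2, 1.0, 0.7]
finger_gap: 0.0354
t 29.02 pos [442.5 -66.2  35.7] yaw -3.3 tilt 0.06 j7 -1.43 gap 35.4 F [0.2 1.  0.7]
shift [-0.6 -1.6  7.3]
```

```bash
python3 -m handwheel '[{"tx":0,"ty":-1,"tz":3,"turn":0,"claw":0.7},{"tx":0,"ty":0,"tz":2,"turn":0,"claw":0.7},{"tx":0,"ty":0,"tz":1.5,"turn":0,"claw":0.7},{"tx":0,"ty":0,"tz":0,"turn":0,"claw":0.7}]'|grep -E "pos|force";python3 -m handwheel '[{"tx":0,"ty":0,"tz":1,"turn":0,"claw":0.7},{"tx":0,"ty":0,"tz":0,"turn":0,"claw":0.7}]'|grep -E "pos|force"
```

```text
tool_pos: [0.442, -0.0653, 0.0287]
ft_force: [-1.1, -0.0, -0.4]
tool_pos: [0.4422, -0.0653, 0.0284]
ft_force: [-3.4, 0.5, 7.1]
```

```bash
python3 -m handwheel '[{"tx":0,"ty":0,"tz":-1,"turn":0,"claw":0.6},{"tx":0,"ty":0,"tz":0,"turn":0,"claw":0.5},{"tx":0,"ty":0,"tz":0,"turn":0,"claw":0.4},{"tx":0,"ty":0,"tz":0,"turn":0,"claw":0.35},{"tx":0,"ty":0,"tz":-3,"turn":0,"claw":0.35},{"tx":0,"ty":0,"tz":-10,"turn":0,"claw":0.35},{"tx":0,"ty":0,"tz":-25,"turn":0,"claw":0.35},{"tx":0,"ty":0,"tz":-35,"turn":-10,"claw":0.35},{"tx":0,"ty":0,"tz":-30,"turn":-10,"claw":0.35},{"tx":0,"ty":0,"tz":-10,"turn":-10,"claw":0.35},{"tx":0,"ty":0,"tz":0,"turn":-10,"claw":0.35},{"tx":0,"ty":0,"tz":0,"turn":-10,"claw":0.35}]' 30; python3 -m handwheel '[{"tx":0,"ty":0,"tz":0,"turn":-10,"claw":0.35},{"tx":0,"ty":0,"tz":0,"turn":0,"claw":0.35}]'; python3 d.py 451.5 320.5 130 57
python3 - <<'E'
from h import *
im,*W=cam("wrist");i2,*W=cam("scene");cv2.imwrite("pics/w12.png",np.hstack([im[:,:400],i2[:,:400]]))
E
```

```text
time: 31.28
tool_pos: [0.4425, -0.0654, 0.1427]
orientation: [0.917, 0.398, 0.001, -0.0]
ft_force: [0.8, -1.0, 0.7]
finger_gap: 0.0554
time: 31.52
tool_pos: [0.4423, -0.0653, 0.1424]
orientation: [0.881, 0.474, 0.001, -0.0]
ft_force: [0.6, -0.2, -0.1]
finger_gap: 0.0554
t 31.52 pos [442.3 -65.3 142.4] yaw 56.5 tilt 0.06 j7 -0.58 gap 55.4 F [ 0.6 -0.2 -0.1]
shift now [ 326.9 -205.1   12.6] | turn -0.5 then shift [ 328.6 -202.5   12.4]
```

View pics/w12.png

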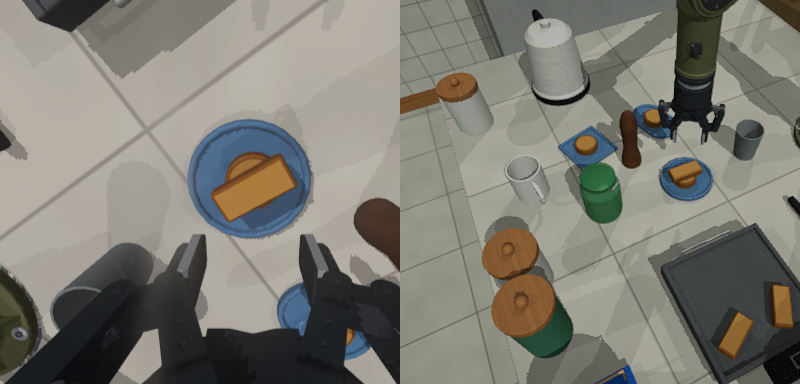

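```bash
python3 -m handwheel '[{"tx":18,"ty":-11,"tz":0,"turn":0,"claw":0.35},{"tx":35,"ty":-22,"tz":0,"turn":0,"claw":0.35},{"tx":44,"ty":-28,"tz":0,"turn":0,"claw":0.35},{"tx":44,"ty":-28,"tz":0,"turn":0,"claw":0.35},{"tx":44,"ty":-28,"tz":0,"turn":0,"claw":0.35},{"tx":44,"ty":-28,"tz":0,"turn":0,"claw":0.35},{"tx":44,"ty":-28,"tz":0,"turn":0,"claw":0.35},{"tx":35,"ty":-21,"tz":0,"turn":0,"claw":0.35},{"tx":18,"ty":-11,"tz":5,"turn":0,"claw":0.35},{"tx":0,"ty":0,"tz":5,"turn":0,"claw":0.35},{"tx":0,"ty":0,"tz":0,"turn":0,"claw":0.35}]'; python3 d.py 451.5 320.5 47.5 57
python3 - <<'E'
from h import *
im,*W=cam("wrist");cv2.imwrite("pics/w13.png",im);
for b in blobs(im,*ORANGE,amin=600): print(b.mean(0),cen(ray(b,.055,*W)))
E
```

```text
time: 33.0
tool_pos: [0.4502, 0.3172, 0.1311]
orientation: [0.881, 0.473, -0.001, 0.001]
ft_force: [-0.6, 0.5, -0.6]
finger_gap: 0.0551
t 33.0 pos [450.2 317.2 131.1] yaw 56.5 tilt 0.13 j7 -1.15 gap 55.1 F [-0.6  0.5 -0.6]
shift now [ 3.7 -0.8 83.6] | turn -0.5 then shift [ 3.5 -0.7 83.6]
[253.18699187 195.53658537] (array([451.8, 315.2]), array([84. , 36.6]), 56.7, array([451.7, 315.1]))
[366.09055118 120.07086614] (array([562.2, 319.7]), array([81.9, 40.5]), 28.4, array([562.2, 319.5]))
```

View pics/w13.png

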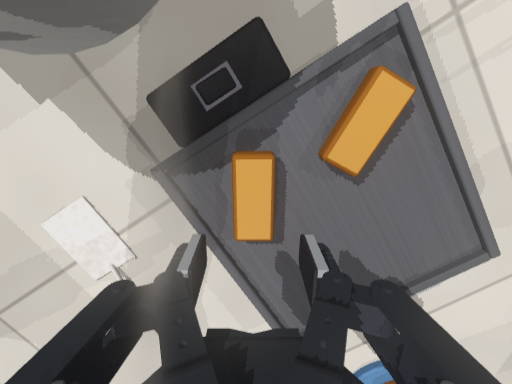

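```bash
python3 -m handwheel '[{"tx":0,"ty":0,"tz":18,"turn":0,"claw":0.35},{"tx":0,"ty":0,"tz":25,"turn":0,"claw":0.35},{"tx":0,"ty":0,"tz":18,"turn":0,"claw":0.35},{"tx":0,"ty":0,"tz":10,"turn":0,"claw":0.35},{"tx":0,"ty":0,"tz":6,"turn":0,"claw":0.35},{"tx":0,"ty":0,"tz":0,"turn":0,"claw":0.35},{"tx":0,"ty":0,"tz":0,"turn":0,"claw":0.35}]'; python3 d.py 451.5 318.5 47.5
```

```text
time: 33.92
tool_pos: [0.4505, 0.3201, 0.0554]
orientation: [0.88, 0.475, 0.001, -0.0]
ft_force: [0.1, -0.6, 0.2]
finger_gap: 0.0557
t 33.92 pos [450.5 320.1  55.4] yaw 56.7 tilt 0.07 j7 -1.1 gap 55.7 F [ 0.1 -0.6  0.2]
shift [-0.8  1.7  7.9]
```

```bash
python3 -m handwheel '[{"tx":0,"ty":1.5,"tz":5,"turn":0,"claw":0.35},{"tx":0,"ty":0,"tz":2.5,"turn":0,"claw":0.4},{"tx":0,"ty":0,"tz":0,"turn":0,"claw":0.5},{"tx":0,"ty":0,"tz":0,"turn":0,"claw":0.6},{"tx":0,"ty":0,"tz":0,"turn":0,"claw":0.7},{"tx":0,"ty":0,"tz":0,"turn":0,"claw":0.7}]' 30; python3 d.py 625 -280 250
```

```text
time: 34.67
tool_pos: [0.4514, 0.3191, 0.0474]
orientation: [0.88, 0.475, 0.0, -0.0]
ft_force: [-0.2, -0.3, -0.1]
finger_gap: 0.0354
t 34.67 pos [451.4 319.1  47.4] yaw 56.7 tilt 0.02 j7 -1.09 gap 35.4 F [-0.2 -0.3 -0.1]
shift [-405.   474.3 -202.7]
```

```bash
python3 -m handwheel '[{"tx":0,"ty":0,"tz":-3,"turn":0,"claw":0.7},{"tx":0,"ty":0,"tz":-12,"turn":0,"claw":0.7},{"tx":0,"ty":0,"tz":-25,"turn":0,"claw":0.7},{"tx":0,"ty":0,"tz":-35,"turn":0,"claw":0.7},{"tx":0,"ty":0,"tz":-40,"turn":0,"claw":0.7},{"tx":0,"ty":0,"tz":-40,"turn":0,"claw":0.7},{"tx":-14,"ty":16,"tz":-30,"turn":0,"claw":0.7},{"tx":-28,"ty":33,"tz":-15,"turn":0,"claw":0.7},{"tx":-35,"ty":42,"tz":0,"turn":0,"claw":0.7},{"tx":-36,"ty":42,"tz":0,"turn":0,"claw":0.7},{"tx":-35,"ty":42,"tz":0,"turn":0,"claw":0.7},{"tx":-36,"ty":42,"tz":0,"turn":0,"claw":0.7}]' 30
python3 -m handwheel '[{"tx":-35,"ty":42,"tz":0,"turn":0,"claw":0.7},{"tx":-36,"ty":41,"tz":0,"turn":0,"claw":0.7},{"tx":-35,"ty":41,"tz":0,"turn":0,"claw":0.7},{"tx":-36,"ty":41,"tz":0,"turn":0,"claw":0.7},{"tx":-35,"ty":41,"tz":0,"turn":0,"claw":0.7},{"tx":-28,"ty":33,"tz":0,"turn":0,"claw":0.7},{"tx":-14,"ty":16,"tz":0,"turn":0,"claw":0.7},{"tx":0,"ty":0,"tz":0,"turn":0,"claw":0.7},{"tx":0,"ty":0,"tz":0,"turn":0,"claw":0.7}]'; python3 d.py 625 -280 80
python3 - <<'E'
from h import *
im,*W=cam("wrist");i2,*S=cam("scene");cv2.imwrite("pics/w14.png",np.hstack([im[:,:400],i2[:,:400]]))
for b in blobs(im,*BLUE,amin=1500): print(b.mean(0),cen(ray(b,.006,*W)))
for b in blobs(im,*ORANGE,amin=500): print(b.mean(0),cen(ray(b,.016,*W)))
E
```

```text
time: 36.17
tool_pos: [0.5319, 0.0442, 0.2484]
orientation: [0.88, 0.475, 0.001, -0.0]
ft_force: [0.2, -0.5, -0.6]
finger_gap: 0.0351
time: 37.3
tool_pos: [0.6244, -0.2759, 0.2477]
orientation: [0.88, 0.475, 0.0, -0.0]
ft_force: [-0.1, -0.0, 0.0]
finger_gap: 0.0352
t 37.3 pos [ 624.4 -275.9  247.7] yaw 56.7 tilt 0.07 j7 0.07 gap 35.2 F [-0.1 -0.   0. ]
shift [ -3.3   2.9 167.7]
[253.17869416 152.50859107] (array([ 624. , -282.7]), array([114.6, 114.8]), 15.9, array([ 632.7, -267.3]))
[ 57.61004785 102.92822967] (array([439. , -68.1]), array([133.4, 130.5]), 74.0, array([444.1, -73.2]))
[252.71232877 231.31050228] (array([ 555.9, -382.3]), array([301.3, 102.1]), 56.8, array([ 550.7, -392.5]))
[ 38.74647887 103.29577465] (array([426. , -53.4]), array([40.9, 84.5]), 86.7, array([426.5, -55.2]))
```

View pics/w14.png

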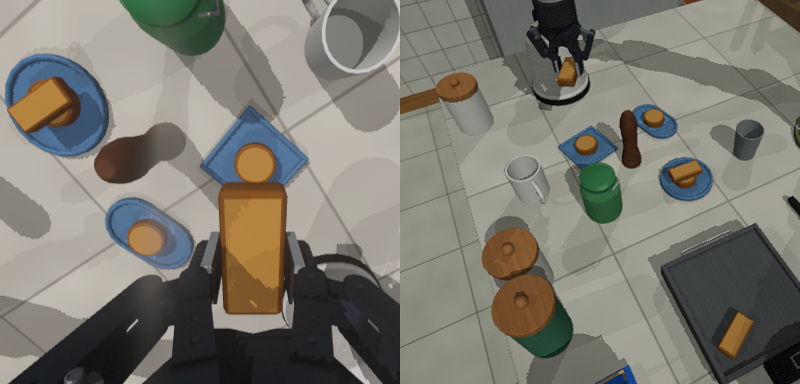

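```bash
python3 -m handwheel '[{"tx":-1,"ty":1,"tz":20,"turn":0,"claw":0.7},{"tx":-1,"ty":1,"tz":40,"turn":0,"claw":0.7},{"tx":-1,"ty":1,"tz":45,"turn":0,"claw":0.7},{"tx":0,"ty":0,"tz":40,"turn":0,"claw":0.7},{"tx":0,"ty":0,"tz":27,"turn":0,"claw":0.7},{"tx":0,"ty":0,"tz":18,"turn":0,"claw":0.7},{"tx":0,"ty":0,"tz":10,"turn":0,"claw":0.7},{"tx":0,"ty":0,"tz":4,"turn":0,"claw":0.7},{"tx":0,"ty":0,"tz":0,"turn":0,"claw":0.7},{"tx":0,"ty":0,"tz":0,"turn":0,"claw":0.7}]'; python3 d.py 625 -280.5 28.4
```

```text
time: 38.65
tool_pos: [0.6256, -0.2816, 0.0443]
orientation: [0.88, 0.475, 0.001, 0.001]
ft_force: [0.4, 0.6, -0.5]
finger_gap: 0.0359
t 38.65 pos [ 625.6 -281.6   44.3] yaw 56.7 tilt 0.1 j7 0.16 gap 35.9 F [ 0.4  0.6 -0.5]
shift [ 0.6 -1.2 15.9]
```

```bash
python3 -m handwheel '[{"tx":0,"ty":-1,"tz":6,"turn":0,"claw":0.7},{"tx":0,"ty":0,"tz":5,"turn":0,"claw":0.7},{"tx":0,"ty":0,"tz":3,"turn":0,"claw":0.7},{"tx":0,"ty":0,"tz":1,"turn":0,"claw":0.7},{"tx":0,"ty":0,"tz":0,"turn":0,"claw":0.7}]'|grep -E "pos|force";python3 -m handwheel '[{"tx":0,"ty":0,"tz":1,"turn":0,"claw":0.7},{"tx":0,"ty":0,"tz":0,"turn":0,"claw":0.7}]'|grep -E "pos|force"
```

```text
tool_pos: [0.6242, -0.2807, 0.0285]
ft_force: [-1.2, 0.4, 1.2]
tool_pos: [0.6242, -0.2807, 0.0285]
ft_force: [-3.5, 1.6, 7.3]
```

```bash
python3 -m handwheel '[{"tx":0,"ty":0,"tz":-1,"turn":0,"claw":0.6},{"tx":0,"ty":0,"tz":0,"turn":0,"claw":0.5},{"tx":0,"ty":0,"tz":0,"turn":0,"claw":0.4},{"tx":0,"ty":0,"tz":0,"turn":0,"claw":0.35},{"tx":0,"ty":0,"tz":-3,"turn":0,"claw":0.35},{"tx":0,"ty":0,"tz":-10,"turn":0,"claw":0.35},{"tx":0,"ty":0,"tz":-25,"turn":0,"claw":0.35},{"tx":0,"ty":0,"tz":-45,"turn":0,"claw":0.35},{"tx":0,"ty":0,"tz":-50,"turn":0,"claw":0.35},{"tx":0,"ty":0,"tz":-50,"turn":9.5,"claw":0.35},{"tx":0,"ty":0,"tz":-30,"turn":9.5,"claw":0.35},{"tx":0,"ty":0,"tz":-5,"turn":9.5,"claw":0.35}]' 30; python3 d.py 558.5 320 250 28.5
python3 - <<'E'
from h import *
im,*W=cam("wrist");i2,*S=cam("scene");cv2.imwrite("pics/w15.png",np.hstack([im[:,:400],i2[:,:400]]))
i3,*T=cam("top")
for i,C in((i2,S),(i3,T)):
  for b in blobs(i,*ORANGE):
    w=ray(b,.055,*C)
    if w[:,1].mean()>.25 and w[:,0].mean()<.65: print(cen(w))
E
```

```text
time: 41.02
tool_pos: [0.6251, -0.2819, 0.2505]
orientation: [0.971, 0.241, 0.002, 0.002]
ft_force: [0.4, -1.2, -1.8]
finger_gap: 0.0554
t 41.02 pos [ 625.1 -281.9  250.5] yaw 27.8 tilt 0.33 j7 -0.38 gap 55.4 F [ 0.4 -1.2 -1.8]
shift now [ 222.2 -563.3   -1. ] | turn -0.7 then shift [ 2.287e+02 -5.607e+02  5.000e-01]
(array([559.6, 323. ]), array([78.2, 33.5]), 28.2, array([559.8, 323.1]))
(array([562.2, 324.4]), array([78. , 32.6]), 28.1, array([562.1, 324.7]))
```

View pics/w15.png

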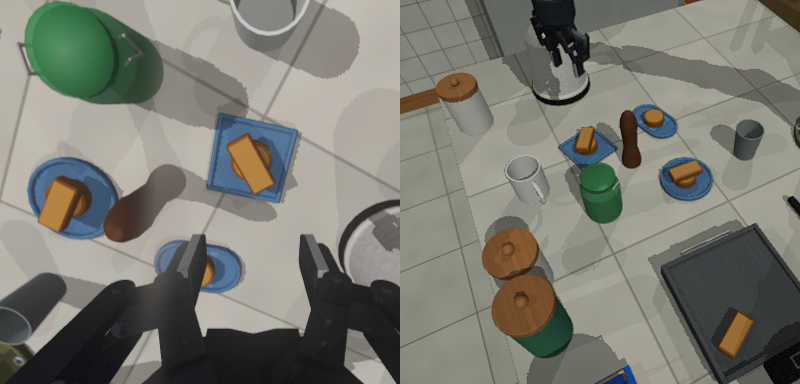

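```bash
python3 -m handwheel '[{"tx":8,"ty":-20,"tz":0,"turn":0,"claw":0.35},{"tx":16,"ty":-40,"tz":0,"turn":0,"claw":0.35},{"tx":20,"ty":-50,"tz":0,"turn":0,"claw":0.35},{"tx":20,"ty":-50,"tz":0,"turn":0,"claw":0.35},{"tx":20,"ty":-50,"tz":0,"turn":0,"claw":0.35},{"tx":20,"ty":-50,"tz":0,"turn":0,"claw":0.35},{"tx":20,"ty":-50,"tz":0,"turn":0,"claw":0.35},{"tx":20,"ty":-50,"tz":5,"turn":0,"claw":0.35},{"tx":20,"ty":-50,"tz":15,"turn":0,"claw":0.35},{"tx":20,"ty":-50,"tz":25,"turn":0,"claw":0.35},{"tx":18,"ty":-46,"tz":25,"turn":0,"claw":0.35},{"tx":15,"ty":-39,"tz":25,"turn":0,"claw":0.35}]'
python3 -m handwheel '[{"tx":8,"ty":-20,"tz":20,"turn":0,"claw":0.35},{"tx":0,"ty":0,"tz":10,"turn":0,"claw":0.35},{"tx":0,"ty":0,"tz":0,"turn":0,"claw":0.35},{"tx":0,"ty":0,"tz":0,"turn":0,"claw":0.35}]'; python3 d.py 560.5 323 47.5 28.1
python3 - <<'E'
from h import *
im,*W=cam("wrist");cv2.imwrite("pics/w16.png",im);
for b in blobs(im,*ORANGE,amin=600): print(b.mean(0),cen(ray(b,.055,*W)))
E
```

```text
time: 42.68
tool_pos: [0.5571, 0.3046, 0.15]
orientation: [0.969, 0.246, -0.0, -0.0]
ft_force: [-0.0, -0.2, 0.6]
finger_gap: 0.0557
time: 43.18
tool_pos: [0.5574, 0.3212, 0.1226]
orientation: [0.97, 0.242, 0.001, -0.0]
ft_force: [-0.1, 0.5, 0.6]
finger_gap: 0.0557
t 43.17 pos [557.4 321.2 122.6] yaw 28.0 tilt 0.1 j7 -1.32 gap 55.7 F [-0.1  0.5  0.6]
shift now [ 3.5 -0.1 75.1] | turn -0.1 then shift [ 3.6 -0.1 75.1]
[253.1496063  198.14173228] (array([559.4, 319.1]), array([83.2, 36.7]), 28.4, array([559.4, 319.1]))
```

View pics/w16.png

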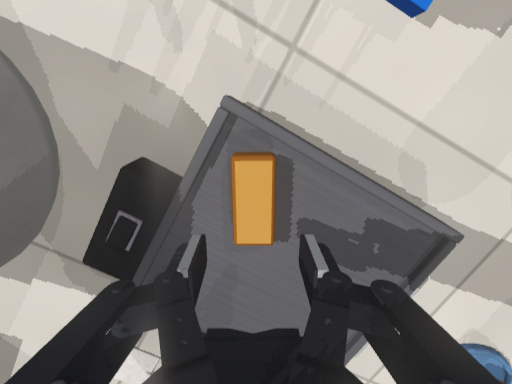

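```bash
python3 -m handwheel '[{"tx":1,"ty":0,"tz":18,"turn":0,"claw":0.42},{"tx":1,"ty":0,"tz":24,"turn":0,"claw":0.42},{"tx":1,"ty":0,"tz":15,"turn":0,"claw":0.42},{"tx":0,"ty":0,"tz":7,"turn":0,"claw":0.42},{"tx":0,"ty":0,"tz":4,"turn":0,"claw":0.42},{"tx":0,"ty":0,"tz":0,"turn":0,"claw":0.42},{"tx":0,"ty":0,"tz":0,"turn":0,"claw":0.42}]'; python3 d.py 560 321.5 47.5
```

```text
time: 44.1
tool_pos: [0.559, 0.3252, 0.054]
orientation: [0.97, 0.243, 0.001, -0.0]
ft_force: [-0.0, -0.6, 0.2]
finger_gap: 0.0496
t 44.1 pos [559.  325.2  54. ] yaw 28.2 tilt 0.07 j7 -1.28 gap 49.6 F [-0.  -0.6  0.2]
shift [-0.8  3.7  6.5]
```

```bash
python3 -m handwheel '[{"tx":0,"ty":2,"tz":4,"turn":0,"claw":0.42},{"tx":0,"ty":1,"tz":2.5,"turn":0,"claw":0.42},{"tx":0,"ty":0,"tz":0,"turn":0,"claw":0.5},{"tx":0,"ty":0,"tz":0,"turn":0,"claw":0.6},{"tx":0,"ty":0,"tz":0,"turn":0,"claw":0.7},{"tx":0,"ty":0,"tz":0,"turn":0,"claw":0.7}]' 30; python3 d.py 417 -287 250 -5
```

```text
time: 44.85
tool_pos: [0.56, 0.3224, 0.0469]
orientation: [0.97, 0.243, 0.0, -0.0]
ft_force: [0.6, -0.0, 1.0]
finger_gap: 0.0354
t 44.85 pos [560.  322.4  46.9] yaw 28.2 tilt 0.01 j7 -1.27 gap 35.4 F [ 0.6 -0.   1. ]
shift now [-413.7  469.8 -203.2] | turn 33.2 then shift [ -89.3  619.6 -203.1]
```

```bash
python3 -m handwheel '[{"tx":0,"ty":0,"tz":-3,"turn":0,"claw":0.7},{"tx":0,"ty":0,"tz":-12,"turn":0,"claw":0.7},{"tx":0,"ty":0,"tz":-25,"turn":3,"claw":0.7},{"tx":0,"ty":0,"tz":-35,"turn":8,"claw":0.7},{"tx":0,"ty":0,"tz":-40,"turn":10,"claw":0.7},{"tx":0,"ty":0,"tz":-40,"turn":8,"claw":0.7},{"tx":0,"ty":0,"tz":-30,"turn":4,"claw":0.7},{"tx":0,"ty":0,"tz":-15,"turn":0,"claw":0.7},{"tx":0,"ty":0,"tz":0,"turn":0,"claw":0.7}]'; python3 d.py 417 -287 250 -5
```

```text
time: 45.98
tool_pos: [0.5604, 0.3224, 0.2478]
orientation: [0.999, -0.042, 0.001, -0.001]
ft_force: [0.8, 0.2, -0.7]
finger_gap: 0.0355
t 45.98 pos [560.4 322.4 247.8] yaw -4.8 tilt 0.1 j7 -1.89 gap 35.5 F [ 0.8  0.2 -0.7]
shift now [-92.2 619.2  -3.1] | turn 0.2 then shift [-89.7 619.5  -2.2]
```

```bash
python3 -m handwheel '[{"tx":-3,"ty":22,"tz":0,"turn":0,"claw":0.7},{"tx":-6,"ty":43,"tz":0,"turn":0,"claw":0.7},{"tx":-8,"ty":54,"tz":0,"turn":0,"claw":0.7},{"tx":-8,"ty":54,"tz":0,"turn":0,"claw":0.7},{"tx":-8,"ty":54,"tz":0,"turn":0,"claw":0.7},{"tx":-8,"ty":54,"tz":0,"turn":0,"claw":0.7},{"tx":-8,"ty":54,"tz":0,"turn":0,"claw":0.7},{"tx":-8,"ty":54,"tz":0,"turn":0,"claw":0.7},{"tx":-8,"ty":54,"tz":0,"turn":0,"claw":0.7},{"tx":-8,"ty":54,"tz":0,"turn":0,"claw":0.7},{"tx":-8,"ty":54,"tz":0,"turn":0,"claw":0.7},{"tx":-7,"ty":43,"tz":0,"turn":0,"claw":0.7}]'
python3 -m handwheel '[{"tx":-4,"ty":22,"tz":0,"turn":0,"claw":0.7},{"tx":0,"ty":0,"tz":20,"turn":0,"claw":0.7},{"tx":0,"ty":0,"tz":30,"turn":0,"claw":0.7},{"tx":0,"ty":0,"tz":30,"turn":0,"claw":0.7},{"tx":0,"ty":0,"tz":20,"turn":0,"claw":0.7},{"tx":0,"ty":0,"tz":10,"turn":0,"claw":0.7},{"tx":0,"ty":0,"tz":0,"turn":0,"claw":0.7},{"tx":0,"ty":0,"tz":0,"turn":0,"claw":0.7}]'; python3 d.py 417 -287 28
python3 - <<'E'
from h import *
im,*W=cam("wrist");cv2.imwrite("pics/w17.png",im)
E
```

```text
time: 47.48
tool_pos: [0.4207, -0.2637, 0.246]
orientation: [0.999, -0.042, 0.0, -0.001]
ft_force: [-1.0, -3.9, -4.9]
finger_gap: 0.0352
time: 48.48
tool_pos: [0.4167, -0.2839, 0.1374]
orientation: [0.999, -0.042, 0.001, 0.0]
ft_force: [-0.7, 0.1, 0.6]
finger_gap: 0.0351
t 48.48 pos [ 416.7 -283.9  137.4] yaw -4.8 tilt 0.07 j7 -0.95 gap 35.1 F [-0.7  0.1  0.6]
shift [  0.4   3.  109.4]
```

View pics/w17.png

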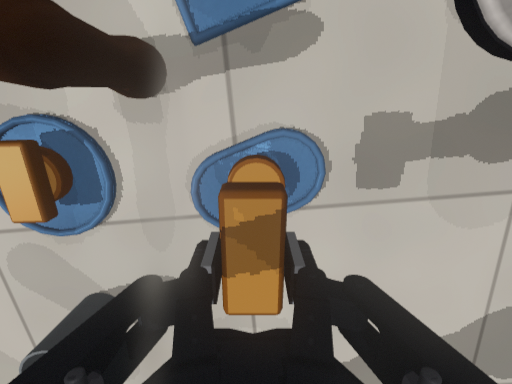

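```bash
python3 -m handwheel '[{"tx":0,"ty":1,"tz":15,"turn":0,"claw":0.7},{"tx":0,"ty":1,"tz":28,"turn":0,"claw":0.7},{"tx":0,"ty":1,"tz":25,"turn":0,"claw":0.7},{"tx":0,"ty":0,"tz":17,"turn":0,"claw":0.7},{"tx":0,"ty":0,"tz":10,"turn":0,"claw":0.7},{"tx":0,"ty":0,"tz":5,"turn":0,"claw":0.7},{"tx":0,"ty":0,"tz":0,"turn":0,"claw":0.7},{"tx":0,"ty":0,"tz":0,"turn":0,"claw":0.7}]'; python3 d.py 417 -287 28
```

```text
time: 49.52
tool_pos: [0.4166, -0.2869, 0.0374]
orientation: [0.999, -0.042, 0.001, 0.0]
ft_force: [0.5, -0.7, -0.2]
finger_gap: 0.035
t 49.52 pos [ 416.6 -286.9   37.4] yaw -4.8 tilt 0.07 j7 -0.76 gap 35.0 F [ 0.5 -0.7 -0.2]
shift [0.4 0.  9.4]
```

```bash
python3 -m handwheel '[{"tx":0,"ty":0,"tz":4,"turn":0,"claw":0.7},{"tx":0,"ty":0,"tz":3,"turn":0,"claw":0.7},{"tx":0,"ty":0,"tz":1.5,"turn":0,"claw":0.7},{"tx":0,"ty":0,"tz":0,"turn":0,"claw":0.7}]'|grep -E "pos|force";python3 -m handwheel '[{"tx":0,"ty":0,"tz":1,"turn":0,"claw":0.7},{"tx":0,"ty":0,"tz":0,"turn":0,"claw":0.7}]'|grep -E "pos|force"
```

```text
tool_pos: [0.4159, -0.2867, 0.0281]
ft_force: [-0.2, -0.4, -0.4]
tool_pos: [0.4162, -0.2868, 0.0278]
ft_force: [-1.2, 1.8, 5.5]
```

```bash
python3 -m handwheel '[{"tx":0,"ty":0,"tz":-1,"turn":0,"claw":0.6},{"tx":0,"ty":0,"tz":0,"turn":0,"claw":0.5},{"tx":0,"ty":0,"tz":0,"turn":0,"claw":0.4},{"tx":0,"ty":0,"tz":0,"turn":0,"claw":0.35},{"tx":0,"ty":0,"tz":-3,"turn":0,"claw":0.35},{"tx":0,"ty":0,"tz":-10,"turn":0,"claw":0.35},{"tx":0,"ty":0,"tz":-25,"turn":0,"claw":0.35},{"tx":0,"ty":0,"tz":-45,"turn":0,"claw":0.35},{"tx":0,"ty":0,"tz":-50,"turn":0,"claw":0.35},{"tx":0,"ty":0,"tz":-50,"turn":0,"claw":0.35},{"tx":0,"ty":0,"tz":-20,"turn":0,"claw":0.35},{"tx":0,"ty":0,"tz":0,"turn":0,"claw":0.35}]' 30
python3 - <<'E'
from h import *
im,*W=cam("wrist");i2,*S=cam("scene");cv2.imwrite("pics/w18.png",np.hstack([im[:,:400],i2[:,:400]]))
i3,*T=cam("top")
for n,i,C in(("sc",i2,S),("top",i3,T)):
  for nm,col,z in (("or",ORANGE,.036),("bl",BLUE,.006)):
   for b in blobs(i,*col):
    w=ray(b,z,*C).mean(0)
    if -.4<w[1]<0 and .35<w[0]<.7: print(n,nm,cen(ray(b,z,*C)))
cv2.imwrite("pics/t18.png",cv2.resize(i3[120:270,230:400],None,fx=4,fy=4,interpolation=2))
E
```

```text
time: 51.78
tool_pos: [0.417, -0.2874, 0.233]
orientation: [0.999, -0.042, 0.002, -0.0]
ft_force: [-0.4, -0.1, -0.3]
finger_gap: 0.0555
sc or (array([442., -67.]), array([35.5, 76.1]), 85.3, array([442.2, -67.1]))
sc or (array([ 625.4, -284.3]), array([78.8, 34.8]), 57.1, array([ 625.8, -283.6]))
sc or (array([ 415.3, -289.7]), array([35.3, 75.9]), 85.0, array([ 414.6, -290.5]))
sc bl (array([440.6, -62.2]), array([134.2, 132.4]), 62.4, array([444.4, -53.4]))
sc bl (array([ 625.4, -278.2]), array([115.9, 118.5]), 15.6, array([ 627. , -267.1]))
sc bl (array([ 423.4, -283.4]), array([ 92.5, 148. ]), 27.9, array([ 418.4, -264.5]))
top or (array([ 417.8, -287.4]), array([34. , 75.8]), 88.4, array([ 417.7, -287.9]))
top or (array([445. , -59.3]), array([46.8, 75.1]), 89.8, array([444.9, -61.6]))
top or (array([ 621.1, -278.2]), array([79.4, 52.5]), 63.4, array([ 624.6, -279.3]))
top bl (array([ 407.6, -248. ]), array([90.8, 65.8]), 8.0, array([ 406.4, -246. ]))
top bl (array([ 452.6, -327.3]), array([59.1, 32.1]), 84.0, array([ 452.2, -331.4]))
top bl (array([437.8, -66. ]), array([130.1, 131. ]), 0.3, array([437.9, -65.2]))
top bl (array([ 624.3, -279.9]), array([114.6, 115.4]), 15.7, array([ 621.6, -274.4]))
```

View pics/w18.png

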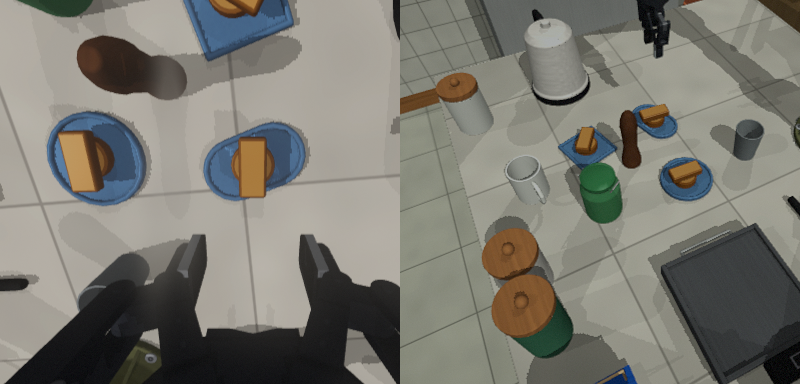

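View pics/t18.png

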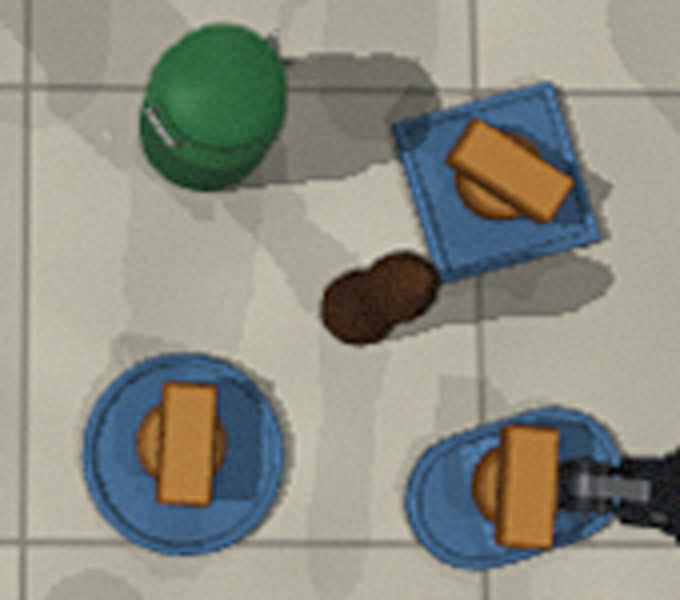

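```bash
python3 -c "
from station import r
print(r.get_state()['time'],r.job_done())"
```

```text
the job is handed in; nothing more can be done
51.925 None
```

I dealt all five pieces in the required order and handed the job in at 51.9 s of the 72 s allowed. A biscuit went to the square dish and another to the long dish. A rusk then went to the round, square and long dishes in turn, each on top of the biscuit there.

- **Placing:** I lowered each piece until it touched, which showed as a light 5–11 N push on the wrist. I then opened the gripper and raised it clear.
- **Final positions:** In the last pictures each rusk lies within about 6 mm of its dish's centre, against the 30 mm allowed. All pieces look flat, and the gripper is about 23 cm up, touching nothing.
- **Dishes, jar and mill:** The round and square dishes measured within 0.2 mm of their first positions. The jar and mill look unmoved in the pictures, but I did not measure them again.
- **Checks that disagreed:** The cameras differed from each other by up to about 5 mm. In the last check the overhead view of the long dish was partly blocked by the gripper and rusk. Its position there rests on the scene camera, which read 5 mm off its first value. I put that down to the rusk hiding the outline, not to the dish moving.

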